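# Register a carving blank and hold the marking slide at its mark

## Robot

A 7-joint arm with a two-finger parallel gripper is mounted at the origin on the work surface. World frame = base frame: x ahead of the robot, y to its left, z up, the work surface at z = 0. Lengths are in m, angles in rad, forces in N, time in s.
With the tool pointing down it reaches from about 0.425 to 0.875 m from the base axis. Payload 8.4 kg.
Tool frame: the origin (TCP) lies midway between the tips of the shut fingers; the grasp point (between the pads) lies 19 mm behind it; z points along the fingers, y is the line along which they close (so a half turn about z gives the same grasp; the last joint's range is limited). The gripper opens to 87 mm and grips with 3 to 60 N. Pads are 19 mm wide; open, the fingers measure 117 mm over their backs; the gripper's body (75 mm by 190 mm) begins 51 mm behind the grasp point.
Start: joints at [1.221, 0.333, 0.04, 1.465, -0.013, 1.343, -0.059], TCP at [0.161, -0.63, 0.193] pointing down, gripper open.
Joint ranges: [-2.58, 2.58], [-0.38, 2.09], [-1.3, 1.39], [0.25, 2.4], [-1.5, 4.64], [0.08, 2.09], [-2.65, 2.65]. Speed limits (rad/s): [2.22, 2.22, 2.79, 2.79, 3.14, 3.14, 3.14].

## Interface

Orientations are given as a unit quaternion [w, x, y, z].
In Python, from station import arm gives the robot as it stands.
- The arm moves only by the tool play_rows, never from a script. Its argument "series" is a list of rows, each an object of numbers: "hand": the finger opening in mm, from 0 to 87; "x", "y", "z": the shift along the tool's x, y, z in mm; "rx", "ry", "rz": the turn, a rotation vector about the tool's x, y, z in units of 5 degrees (1.0 is 5 degrees). A call has 1 to 12 rows; each row shifts and turns the commanded pose from where the row before left it, along the tool's axes as they then stand; what a row does not reach is not made up. A row lasts 1/12 s, in which the tool goes at most 41.7 mm and 7.16 degrees, less where a joint would pass 70% of its speed; a pose out of reach is approached as far as the arm can. A call with a gripper value outside its range is refused whole. The fingers move at their own pace and stop on an object; the grip force is fixed at half the most. Time passes only in rows, so rows that do not move let the fingers close. It gives the time, the measured TCP pose, the force, the opening and the grip force at its end, in the units of the state.
- arm.sense(): the state, without advancing time (a new reading comes with each control period).
- arm.capture(name): name is "side" or "top"; returns a dict with "image" (384x512x3 uint8, blue, green, red), "range_z" (384x512 float32, m along the optical axis (not along the pixel's ray), 0 where there is no reading), "mtx" (3x3 intrinsics, pixels), "camera_from_world" (4x4, takes a point from world to camera coordinates). Camera axes: x right, y down, z forward; pixel columns grow to the right and rows downward; lengths in m; the calibration is good to about 2 mm. A picture is of the moment at which its call begins.
- arm.close_job(): hands the job in; it is judged then, once.
Trained networks look in the newest picture that a camera, given by its name, has taken for a name from the list of things; names that differ only in an ending like _2 or _b are one class to them, and where a whole thing is asked for, a point or a joint stands for the part that bears it (a point fixed in the world has none). Each returns a list of dicts, best first, with "score" (0 to 1); they miss things now and then, are a little off and sometimes report something else, mostly with a low value. They report only what shows in the picture. A call takes as long as a camera call. They do not tell look-alikes from the thing itself.
- arm.boxes_of(camera, name): "centre" ([x, y, z] in m, in world coordinates, good to about 4 mm: the middle of the surface that is visible of it).
The state is a dict: "time": time; "joint_positions": joint angles; "joint_vel": joint speeds; "joint_torque": joint torques, N m; "tcp_pos": TCP position; "ee_rot": TCP orientation; "ft_force": force on the tool from outside, world axes, zero at the start; "moment": the same for the moment, N m; "width": opening from 0.0 (shut) to 1.0 (fully open); "grasp_force": force on a finger pad.
Only numpy, scipy, OpenCV 4.12 (cv2) and the standard library are available. Lean on these libraries where they do the work, as an engineer would, in place of code of your own. Each camera call takes 0.05 s, during which the arm holds its last target. There are 200 camera calls.

## Task

On the marking-out jig, first push the limewood blank snug into the corner against both aluminium stops while the slide is still home. Then take the slide by its black handle, pull it out against its spring until the brass pointer lines up with the red marker, and finish while still holding it steady there, so that a carver could draw the line along the straightedge; the blank must stay snug and the tools and other things around must be left where they are.

Things in the scene. Friction and masses are not known exactly. Their poses are not given: they have to be found in the camera images.
- jig: Fixed marking-out jig: brown wooden board on the table, top at z = 12 mm, in its own frame x from -170 to +240, y from -180 to +160 mm. Origin: on the table under the board; x away from the robot, y left, z up; place and yaw differ each time. Carries two aluminium stops for the blank and, along y = -100 mm, a slide in two low rails (top 24 mm) with a spring barrel behind it (from x = 122 mm).
- back_stop (a point): On the board at the front face (jig x = +60 mm) of the back stop, an aluminium bar across y from -35 to +115 mm, 15 mm thick, top 28 mm above the table; this point at jig y = +13 mm.
- side_stop (a point): On the board at the left (+y) face (jig y = -20 mm) of the side stop, an aluminium bar along x from -60 to +60 mm, 15 mm thick, top 28 mm above the table; this point at jig x = +5 mm.
- stop_corner (a point): Inner corner where the faces of both stops meet, on the board's top (jig x = +60, y = -20, z = 12 mm); axes parallel to the jig's. The blank belongs on its -x, +y side.
- blank: Loose pale limewood block 110 (its x) x 66 (y) x 24 mm high, about 0.12 kg, lying flat on the jig board, centimetres short of both stops and up to 0.25 rad askew. Origin: centre of its underside; its x points roughly along the jig's x. Registered: +x end on the back stop, -y side on the side stop, top 36 mm above the table. Slides easily when pushed with closed fingertips.
- blank_corner (a point): The blank's lower corner (+55, -33, 0 mm in its frame) that belongs at stop_corner.
- slide (a joint): Travel of the spring-return slide (aluminium carriage 110 x 40 mm, top 30 mm above the table) in m: 0 = home, growing as it is pulled along the jig's -x, end stop 0.125. The spring always pulls it home, with 3.6 N at home and 60 N/m more as it comes out (7 to 10 N at the marks); let go, it returns.
- straightedge (a point): Middle of the front edge of the slide's steel straightedge, which lies across the jig (235 x 25 mm, 41 to 47 mm above the table, 5 mm above the blank). At jig x = +85 mm when home, behind the back stop; passes over the blank as the slide comes out.
- handle (a point): Black upright handle with an orange band, fixed on the slide: 20 (x) x 26 (y) x 55 mm high, axes parallel to the jig's. This point: centre of its foot, 30.5 mm above the table; top 85.5 mm above the table. At jig x = +30, y = -100 mm when home. Free on all sides above the carriage (straightedge 45 mm behind it). Can be pinched from above across its 26 mm (y).
- pointer_tip (a point): Outer end of the slide's brass pointer (4 mm wide along x), 29 mm above the table, on the slide's right (-y) flank, 30 mm behind (+x) and 43 mm to the right (-y) of the handle's centre; moves with the slide.
- marker: Fixed red marker clip on the white scale right of the slide: foot 16 x 22 x 7 mm and a red blade 4 mm wide (x), top 29 mm above the table, level with the pointer. Origin: centre of the blade's foot, axes parallel to the jig's. The mark is the blade: 55 to 100 mm from the pointer's home along the jig's -x, different each time.
- pencil: Bystander, leave alone: yellow flat carpenter's pencil 153 x 14 x 7 mm lying along x on the board between side stop and slide. Origin: under the middle of its yellow body.
- wax_tin: Bystander, leave alone: blue tin, 63 mm across, 27 mm high, on the board behind the back stop. Origin: centre of its underside.
- mallet: Bystander, leave alone: turned wooden carver's mallet standing on its head, 94 mm across, 225 mm high, left of the jig. Origin: centre of its underside.
- gouge_dark: Bystander, leave alone: gouge with dark wooden handle, 240 mm long, 24 mm high, lying right of the jig. Origin: on the table near its middle, blade along its own +x.
- gouge_green: Bystander, leave alone: gouge with green handle, 240 mm long, 24 mm high, lying right of the jig. Origin: on the table near its middle, blade along its own +x.
- oilstone: Bystander, leave alone: grey sharpening stone in a wooden holder, 200 x 70 x 40 mm, right of the jig. Origin: centre of its underside.
- rosette: Bystander, leave alone: white plaster rosette, 90 mm across, 28 mm high, left of the jig. Origin: centre of its underside.
- jar: Bystander, leave alone: amber glass jar with black lid, 72 mm across, 100 mm high, left of the jig. Origin: centre of its underside.
Things that resemble listed ones, but are neither listed nor needed, are in the scene too. Of the things shaped like the blank, the wooden one is meant.

How it is judged:
By the outcome, as a careful person would: the job done as asked, in the order asked, and still so for the second after the job is handed in, while the arm keeps its last pose, push and grip.
It also fails if it takes over 64 s, if anything falls off the work surface, if the arm or the gripper's body presses on something with over 40 N, if the wrist force passes 120 N, or if a joint passes its speed limit or range.

## Working session

There is one attempt and no reset: what is moved stays moved. The work goes in short steps, Python scripts to look and compute and a tool call to move; the robot and the scene stay as the last step left them, time stands still between calls to the robot, and variables do not carry over. Pictures are saved under pics/ and viewed, at most 10 in all, crops included, and the job is handed in when it is done.

Besides the shell and the picture viewer there is one more tool, called after ">>>" as name(argument=value, ...) on one line, values as JSON. play_rows: Moves the arm, as the interface text tells. Its arguments: {"type":"object","properties":{"series":{"type":"array"}},"required":["series"]}

```bash
mkdir -p pics; ls; cat > h.py <<'E'
import numpy as np, cv2
from station import arm
def px(c,p):
    q=c["camera_from_world"]@np.append(p,1); u=c["mtx"]@q[:3]; return u[:2]/u[2]
def cloud(c):
    Z=c["range_z"]; v,u=np.mgrid[:384,:512]; K=c["mtx"]
    P=np.stack([(u-K[0,2])/K[0,0]*Z,(v-K[1,2])/K[1,1]*Z,Z,np.ones_like(Z)],-1)
    W=P@np.linalg.inv(c["camera_from_world"]).T; W=W[...,:3]; W[Z==0]=np.nan; return W
E
python3 - <<'E'
from h import *
s=arm.sense(); print(s["tcp_pos"],s["ee_rot"],s["width"],s["time"])
for n in("top","side"):
    c=arm.capture(n); cv2.imwrite(f"pics/{n}0.png",cv2.resize(c["image"],(800,600),interpolation=cv2.INTER_CUBIC))
    np.savez(f"{n}0.npz",**c)
    for o in("jig","back_stop","side_stop","blank","handle","pointer_tip","marker","straightedge","pencil"):
        try:print(n,o,[(np.round(b["centre"],3).tolist(),round(b["score"],2),px(c,b["centre"]).round().tolist()) for b in arm.boxes_of(n,o)[:4]])
        except Exception as e:print(n,o,e)
E
```

```text
pics
[ 0.16113051 -0.62913204  0.19233411] [-8.33315968e-04  9.92147557e-01  1.25069986e-01 -1.71271474e-04] 1.000493087360213 0.0
top jig [([0.647, 0.031, 0.013], 0.85, [255.0, 168.0])]
top back_stop [([0.642, 0.031, 0.017], 0.68, [255.0, 169.0])]
top side_stop [([0.648, 0.024, 0.013], 0.86, [257.0, 168.0])]
top blank [([0.302, -0.159, 0.025], 0.91, [321.0, 283.0]), ([0.55, 0.087, 0.036], 0.85, [236.0, 199.0]), ([0.308, 0.206, 0.021], 0.61, [196.0, 282.0]), ([0.696, -0.012, 0.044], 0.27, [269.0, 150.0])]
top handle [([0.692, -0.008, 0.05], 0.83, [267.0, 151.0]), ([0.644, 0.03, 0.01], 0.33, [255.0, 169.0])]
top pointer_tip [([0.693, -0.009, 0.046], 0.64, [268.0, 151.0]), ([0.554, 0.087, 0.038], 0.33, [236.0, 198.0])]
top marker [([0.602, -0.12, 0.023], 0.48, [305.0, 181.0])]
top straightedge [([0.694, -0.014, 0.045], 0.59, [269.0, 150.0])]
top pencil [([0.561, -0.022, 0.019], 0.78, [273.0, 195.0])]
side jig [([0.636, 0.057, 0.012], 0.77, [235.0, 205.0]), ([0.553, 0.469, 0.114], 0.71, [168.0, 304.0])]
side back_stop [([0.635, 0.059, 0.01], 0.64, [235.0, 205.0])]
side side_stop [([0.635, 0.057, 0.013], 0.62, [236.0, 204.0])]
side blank [([0.548, 0.094, 0.036], 0.73, [253.0, 218.0]), ([0.308, 0.216, 0.024], 0.68, [307.0, 287.0]), ([0.299, -0.148, 0.026], 0.6, [358.0, 200.0])]
side handle [([0.693, -0.022, 0.045], 0.91, [233.0, 176.0]), ([0.638, 0.057, 0.008], 0.6, [235.0, 205.0])]
side pointer_tip [([0.689, -0.018, 0.046], 0.84, [234.0, 177.0])]
side marker []
side straightedge [([0.691, -0.018, 0.044], 0.86, [233.0, 177.0])]
side pencil [([0.636, 0.056, 0.011], 0.55, [236.0, 204.0]), ([0.553, -0.017, 0.021], 0.49, [269.0, 197.0])]
```

View pics/top0.png

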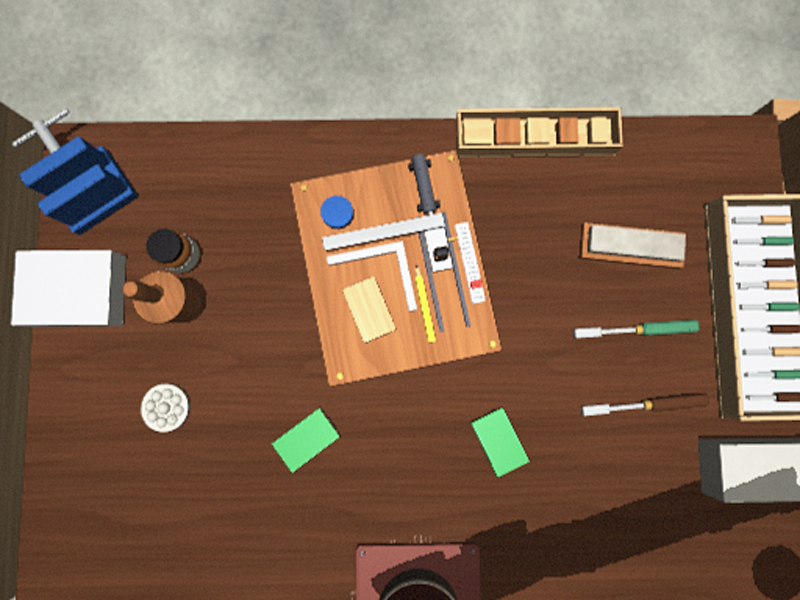

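View pics/side0.png

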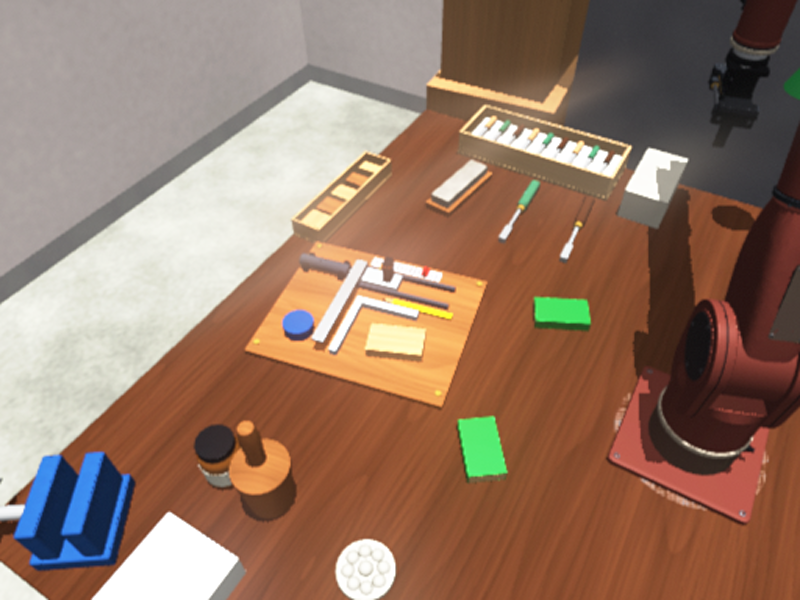

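```bash
cat >> h.py <<'E'
def plane(c,uv,z):
    T=np.linalg.inv(c["camera_from_world"]); uv=np.asarray(uv,float).reshape(-1,2)
    d=np.c_[uv,np.ones(len(uv))]@np.linalg.inv(c["mtx"]).T@T[:3,:3].T; o=T[:3,3]
    return o+d*((z-o[2])/d[:,2])[:,None]
def rect(c,mask,z):
    n,l,st,_=cv2.connectedComponentsWithStats(mask.astype(np.uint8)); k=1+st[1:,4].argmax()
    v,u=np.nonzero(l==k); P=plane(c,np.c_[u,v],z)
    return cv2.minAreaRect((P[:,:2]*1000).astype(np.float32)),P
E
python3 - <<'E'
from h import *
for n in("top","side"):
    c=dict(np.load(f"{n}0.npz")); im=c["image"]; hsv=cv2.cvtColor(im,cv2.COLOR_BGR2HSV); W=cloud(c)
    print(n,"cam",np.linalg.inv(c["camera_from_world"])[:3,3].round(3),"f",c["mtx"][0,0])
    near=(abs(W[...,0]-.65)<.3)&(abs(W[...,1]-.03)<.3)
    b=near&(W[...,2]>.007)
    r,_=rect(c,b&(W[...,2]<.03),.012); print("board",r,cv2.boxPoints(r).round().tolist())
    h=W[...,2]
    bl=near&(hsv[...,0]>12)&(hsv[...,0]<30)&(hsv[...,1]<140)&(hsv[...,2]>170)&(h>.025)
    r,P=rect(c,bl,.036); print("blank",r,bl.sum(),"z",np.nanmedian(h[bl]))
    red=near&((hsv[...,0]<5)|(hsv[...,0]>174))&(hsv[...,1]>170)&(hsv[...,2]>130)
    v,u=np.nonzero(red);print("red",len(u),u.mean(),v.mean(),plane(c,[u.mean(),v.mean()],.02).round(4),plane(c,[u.mean(),v.mean()],.029).round(4))
    tall=near&(h>.06); v,u=np.nonzero(tall); print("tall",len(u),np.median(W[tall],0).round(4), W[tall].min(0).round(4),W[tall].max(0).round(4))
im=np.load("top0.npz")["image"]
cv2.imwrite("pics/crop.png",cv2.resize(im[90:255,180:325],(700,797)[:2] if 0 else (527,600),interpolation=cv2.INTER_CUBIC))
E
```

```text
top cam [0.444 0.019 1.14 ] f 372.5346879998461
board ((693.005126953125, -42.97637939453125), (479.7818908691406, 522.1585083007812), 11.290775299072266) [[407.0, 166.0], [509.0, -346.0], [979.0, -252.0], [877.0, 260.0]]
blank ((552.2276000976562, 87.3714370727539), (110.92483520507812, 65.87478637695312), 22.160511016845703) 1597 z 0.03735715959246222
red 4 303.25 182.0 [[ 0.6007 -0.1162  0.02  ]] [[ 0.5994 -0.1152  0.029 ]]
tall 76 [ 0.6504 -0.0489  0.0842] [ 0.6419 -0.0637  0.0601] [ 0.6658 -0.0374  0.09  ]
side cam [0.145 0.729 0.968] f 392.83198950730815
board ((694.5596313476562, -44.00714111328125), (487.0523986816406, 536.0272827148438), 11.114060401916504) [[404.0, 172.0], [507.0, -354.0], [985.0, -260.0], [882.0, 266.0]]
blank ((549.5591430664062, 90.03163146972656), (109.93916320800781, 67.84282684326172), 22.07109832763672) 1163 z 0.03477109570435233
red 10 272.1 172.8 [[ 0.6009 -0.1216  0.02  ]] [[ 0.5965 -0.1135  0.029 ]]
tall 64 [ 0.6488 -0.0427  0.0791] [ 0.6386 -0.0633  0.06  ] [ 0.6581 -0.0332  0.0868]
```

View pics/crop.png

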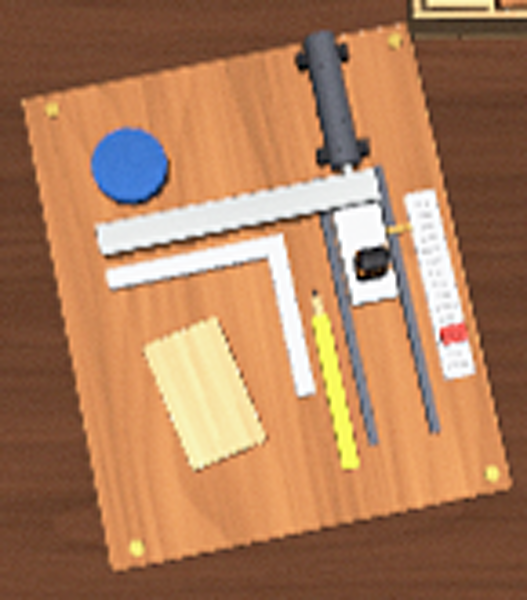

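```bash
cat > fit.py <<'E'
from h import *
from scipy.optimize import minimize
def R(a): return np.array([[np.cos(a),-np.sin(a)],[np.sin(a),np.cos(a)]])
def render(c,polys,pose,S=8):
    x,y,a=pose; m=np.zeros((384*2,512*2),np.uint8)
    for p,z in polys:
        w=np.c_[np.asarray(p)@R(a).T+[x,y],np.full(len(p),z)]/1000
        q=np.array([px(c,t) for t in w])
        cv2.fillPoly(m,[np.round(((q+.5)*2-.5)*256).astype(np.int32)],255,cv2.LINE_AA,8)
    return cv2.resize(m,(512,384),interpolation=cv2.INTER_AREA)/255.
def box(x0,x1,y0,y1): return [(x0,y0),(x1,y0),(x1,y1),(x0,y1)]
def fit(c,polys,target,roi,p0):
    f=lambda p:((render(c,polys,(p[0],p[1],p[2]/300))-target)[roi]**2).sum()
    r=minimize(f,[p0[0],p0[1],p0[2]*300],method="Nelder-Mead",options=dict(initial_simplex=np.array([p0[0],p0[1],p0[2]*300])+np.array([[0,0,0],[8,0,0],[0,8,0],[0,0,8]]),xatol=.02,fatol=1e-3,maxiter=400))
    return r.x[0],r.x[1],r.x[2]/300,r.fun
L=[(box(60,75,-35,115),28),(box(-60,62,-35,-20),28)]
L=[([(60,-20),(60,115),(75,115),(75,-35),(-60,-35),(-60,-20)],28)]
L=[(L[0][0],28)]
def roi_of(c,polys,pose,g=17):
    m=(render(c,polys,pose)>.05).astype(np.uint8); return cv2.dilate(m,np.ones((g,g)))>0
E
python3 - <<'E'
from fit import *
for n in("top","side"):
    c=dict(np.load(f"{n}0.npz")); im=c["image"].astype(float); hsv=cv2.cvtColor(c["image"],cv2.COLOR_BGR2HSV)
    B=im[...,0]; p=(630,40,.21)
    # board: light wood vs dark table in red channel
    bp=[(box(-170,240,-180,160),12)]
    t=np.clip((im[...,2]-90)/80,0,1); t=cv2.morphologyEx((im[...,2]>140).astype(np.uint8),cv2.MORPH_CLOSE,np.ones((3,3))).astype(float)
    # restrict to component by edges of board
    full=render(c,bp,p)
    roi=cv2.dilate((full>.05).astype(np.uint8),np.ones((25,25)))>0
    roi&=~(cv2.erode((full>.95).astype(np.uint8),np.ones((25,25)))>0)
    pb=fit(c,bp,t,roi,p); print(n,"board",np.round(pb,4))
    tw=np.clip((B-110)/(225-110),0,1)
    roi=roi_of(c,L,pb[:3],9)
    pl=fit(c,L,tw,roi,pb[:3]); print(n,"L",np.round(pl,4),roi.sum())
    for q in (pb,):
        pass
E
```

```text
top board [6.061864e+02 4.228250e+01 1.941000e-01 4.465741e+02]
top L [6.065155e+02 4.272550e+01 1.938000e-01 4.125110e+01] 1540
side board [5.8391240e+02 6.8682500e+01 8.0500000e-02 6.1085066e+03]
side L [5.932260e+02 9.581680e+01 1.748000e-01 3.288872e+02] 1399
```

```bash
python3 - <<'E'
from fit import *
J=(606.4,42.5,.194)
for n in("top","side"):
    c=dict(np.load(f"{n}0.npz")); im=c["image"].astype(float); B=im[...,0]
    roi=roi_of(c,L,J,9); tw=np.clip((B-110)/(225-110),0,1)
    pl=fit(c,L,tw,roi,J); print(n,"L",np.round(pl,4))
    bb=[(box(-55,55,-33,33),36)]; b0=(551,88.5,.386)
    sel=roi_of(c,bb,b0,9)
    pb=fit(c,bb,np.clip((B-100)/70,0,1),sel,b0); print("blank",np.round(pb,4))
    q=R(J[2]).T@(np.array(pb[:2])-J[:2]); print("blank in jig",q, [ (R(J[2]).T@(R(pb[2])@np.array(k)+pb[:2]-J[:2])).round(1).tolist() for k in((55,-33),(55,33),(-55,-33),(-55,33))])
    # redness-weighted marker & brass pointer
    red=np.clip(im[...,2]-np.maximum(im[...,1],im[...,0])-60,0,None)
    v,u=np.mgrid[:384,:512]; P=plane(c,np.c_[u.ravel(),v.ravel()],.022)[:,:2]*1000
    Q=((P-J[:2])@R(J[2])).reshape(384,512,2)
    m=(Q[...,0]>-90)&(Q[...,0]<40)&(Q[...,1]<-130)&(Q[...,1]>-175)
    w=red*m; print("marker jig", (Q*w[...,None]).sum((0,1))/w.sum(), [round(x,1) for x in (Q[...,0][w>10].min(),Q[...,0][w>10].max(),Q[...,1][w>10].min(),Q[...,1][w>10].max())])
    k=(abs(Q[...,0]-60)<15)&(Q[...,1]<-124)&(Q[...,1]>-142); br=np.clip(im[...,2]-im[...,0]-0,0,None)*k
    print("pointer cands",[(Q[a,b].round(0).tolist(),c["image"][a,b].tolist()) for a,b in zip(*np.nonzero(k))][:60] if n=="top" else "")
E
```

```text
top L [6.066275e+02 4.270400e+01 1.932000e-01 4.227420e+01]
blank [5.541496e+02 8.795820e+01 3.970000e-01 2.890790e+01]
blank in jig [-42.50657075  54.67859161] [[18.0, 33.4], [4.7, 98.1], [-89.7, 11.3], [-103.0, 75.9]]
marker jig [ -35.39392982 -153.28545231] [np.float64(-90.0), np.float64(39.7), np.float64(-174.9), np.float64(-131.5)]
pointer cands [([74.0, -138.0], [88, 143, 221]), ([74.0, -141.0], [110, 153, 222]), ([74.0, -125.0], [131, 119, 114]), ([73.0, -128.0], [133, 123, 125]), ([73.0, -131.0], [110, 138, 183]), ([72.0, -134.0], [92, 151, 229]), ([71.0, -137.0], [88, 142, 221]), ([71.0, -140.0], [98, 147, 219]), ([71.0, -124.0], [136, 122, 120]), ([70.0, -127.0], [135, 123, 122]), ([70.0, -130.0], [106, 124, 162]), ([69.0, -133.0], [90, 148, 228]), ([68.0, -136.0], [90, 144, 223]), ([68.0, -139.0], [90, 142, 219]), ([67.0, -127.0], [134, 115, 110]), ([67.0, -130.0], [121, 115, 132]), ([66.0, -133.0], [95, 160, 233]), ([65.0, -136.0], [99, 166, 233]), ([65.0, -139.0], [92, 162, 229]), ([64.0, -142.0], [134, 197, 240]), ([64.0, -126.0], [125, 175, 209]), ([63.0, -129.0], [129
[... 874 characters left out ...]
, ([49.0, -135.0], [88, 145, 221]), ([49.0, -138.0], [83, 138, 217]), ([48.0, -141.0], [126, 160, 221]), ([48.0, -126.0], [140, 127, 120]), ([48.0, -129.0], [134, 127, 135]), ([47.0, -132.0], [99, 145, 213]), ([46.0, -135.0], [88, 146, 222]), ([46.0, -138.0], [85, 140, 216]), ([45.0, -140.0], [109, 150, 219]), ([45.0, -125.0], [140, 128, 121])]
side L [6.050221e+02 4.189070e+01 2.006000e-01 8.287730e+01]
blank [5.524803e+02 8.738480e+01 3.729000e-01 1.021060e+01]
blank in jig [-44.25506036  54.4377346 ] [[15.7, 31.8], [4.0, 96.7], [-92.5, 12.2], [-104.3, 77.1]]
marker jig [ -43.33201068 -159.46910557] [np.float64(-89.4), np.float64(20.9), np.float64(-172.1), np.float64(-133.5)]
pointer cands
```

The blank meant is the pale wooden one lying on the board, at crop (205,393), which is top (236,199). The green ones at (321,283) and (196,282) are foam look-alikes off the jig. The marker is at crop (454,333), the pointer at (400,228) and the handle at (372,262). The jig pose is about (606, 42 mm, 0.195 rad).

>>> play_rows(series=[{"hand":0,"x":27,"y":-14,"z":-5},{"hand":0,"x":27,"y":-14,"z":-5},{"hand":0,"x":27,"y":-14,"z":-5},{"hand":0,"x":27,"y":-14,"z":-5},{"hand":0,"x":27,"y":-14,"z":-5},{"hand":0,"x":27,"y":-14,"z":-5},{"hand":0,"x":27,"y":-14},{"hand":0,"x":27,"y":-14},{"hand":0,"x":27,"y":-14},{"hand":0,"x":27,"y":-14},{"hand":0,"x":27,"y":-14},{"hand":0,"x":27,"y":-14,"rz":0.64}])

```text
$.series[0]: bad value
```

>>> play_rows(series=[{"hand":0,"x":27,"y":-14,"z":-5,"rx":0,"ry":0,"rz":0},{"hand":0,"x":27,"y":-14,"z":-5,"rx":0,"ry":0,"rz":0},{"hand":0,"x":27,"y":-14,"z":-5,"rx":0,"ry":0,"rz":0},{"hand":0,"x":27,"y":-14,"z":-5,"rx":0,"ry":0,"rz":0},{"hand":0,"x":27,"y":-14,"z":-5,"rx":0,"ry":0,"rz":0},{"hand":0,"x":27,"y":-14,"z":-5,"rx":0,"ry":0,"rz":0},{"hand":0,"x":27,"y":-14,"z":0,"rx":0,"ry":0,"rz":0},{"hand":0,"x":27,"y":-14,"z":0,"rx":0,"ry":0,"rz":0},{"hand":0,"x":27,"y":-14,"z":0,"rx":0,"ry":0,"rz":0},{"hand":0,"x":27,"y":-14,"z":0,"rx":0,"ry":0,"rz":0},{"hand":0,"x":27,"y":-14,"z":0,"rx":0,"ry":0,"rz":0},{"hand":0,"x":27,"y":-14,"z":0,"rx":0,"ry":0,"rz":0.64}])

```text
time: 2.0
tcp_pos: [0.4344, -0.3854, 0.2235]
ee_rot: [0.0, 0.995, 0.098, 0.0]
ft_force: [0.4, 0.5, -0.7]
width: 0.173
grasp_force: 0.0
```

>>> play_rows(series=[{"hand":0,"x":10.6,"y":-36.9,"z":0,"rx":0,"ry":0,"rz":0},{"hand":0,"x":10.6,"y":-36.9,"z":0,"rx":0,"ry":0,"rz":0},{"hand":0,"x":10.6,"y":-36.9,"z":0,"rx":0,"ry":0,"rz":0},{"hand":0,"x":10.6,"y":-36.9,"z":10,"rx":0,"ry":0,"rz":0},{"hand":0,"x":10.6,"y":-36.9,"z":10,"rx":0,"ry":0,"rz":0},{"hand":0,"x":10.6,"y":-36.9,"z":10,"rx":0,"ry":0,"rz":0},{"hand":0,"x":10.6,"y":-36.9,"z":10,"rx":0,"ry":0,"rz":0},{"hand":0,"x":10.6,"y":-36.9,"z":10,"rx":0,"ry":0,"rz":0},{"hand":0,"x":10.6,"y":-36.9,"z":15,"rx":0,"ry":0,"rz":0},{"hand":0,"x":10.6,"y":-36.9,"z":15,"rx":0,"ry":0,"rz":0},{"hand":0,"x":10.6,"y":-36.9,"z":15,"rx":0,"ry":0,"rz":0},{"hand":0,"x":10.6,"y":-36.9,"z":15,"rx":0,"ry":0,"rz":0}])

```text
time: 3.0
tcp_pos: [0.4725, 0.0743, 0.1131]
ee_rot: [0.0, 0.995, 0.097, 0.001]
ft_force: [-0.5, -0.3, 0.6]
width: 0.007
grasp_force: 0.0
```

>>> play_rows(series=[{"hand":0,"x":0,"y":0,"z":20,"rx":0,"ry":0,"rz":0},{"hand":0,"x":0,"y":0,"z":20,"rx":0,"ry":0,"rz":0},{"hand":0,"x":0,"y":0,"z":20,"rx":0,"ry":0,"rz":0},{"hand":0,"x":0,"y":0,"z":10,"rx":0,"ry":0,"rz":0},{"hand":0,"x":0,"y":0,"z":10,"rx":0,"ry":0,"rz":0},{"hand":0,"x":0,"y":0,"z":0,"rx":0,"ry":0,"rz":0}])

```text
time: 3.5
tcp_pos: [0.4716, 0.0723, 0.032]
ee_rot: [-0.0, 0.995, 0.097, -0.001]
ft_force: [-1.0, -0.8, 0.8]
width: 0.003
grasp_force: 0.0
```

>>> play_rows(series=[{"hand":0,"x":0,"y":0,"z":10,"rx":0,"ry":0,"rz":0},{"hand":0,"x":0,"y":0,"z":0,"rx":0,"ry":0,"rz":0},{"hand":0,"x":6,"y":0,"z":0,"rx":0,"ry":0,"rz":0},{"hand":0,"x":6,"y":0,"z":0,"rx":0,"ry":0,"rz":0},{"hand":0,"x":5,"y":0,"z":0,"rx":0,"ry":0,"rz":0},{"hand":0,"x":5,"y":0,"z":0,"rx":0,"ry":0,"rz":0},{"hand":0,"x":5,"y":0,"z":0,"rx":0,"ry":0,"rz":0},{"hand":0,"x":5,"y":0,"z":0,"rx":0,"ry":0,"rz":0},{"hand":0,"x":5,"y":0,"z":0,"rx":0,"ry":0,"rz":0},{"hand":0,"x":5,"y":0,"z":0,"rx":0,"ry":0,"rz":0},{"hand":0,"x":5,"y":0,"z":0,"rx":0,"ry":0,"rz":0},{"hand":0,"x":0,"y":0,"z":0,"rx":0,"ry":0,"rz":0}])

```text
time: 4.5
tcp_pos: [0.5196, 0.0819, 0.0233]
ee_rot: [-0.0, 0.995, 0.097, 0.0]
ft_force: [0.5, 0.0, -0.2]
width: 0.006
grasp_force: 0.0
```

>>> play_rows(series=[{"hand":0,"x":4,"y":0,"z":0,"rx":0,"ry":0,"rz":0},{"hand":0,"x":4,"y":0,"z":0,"rx":0,"ry":0,"rz":0},{"hand":0,"x":3,"y":0,"z":0,"rx":0,"ry":0,"rz":0},{"hand":0,"x":3,"y":0,"z":0,"rx":0,"ry":0,"rz":0},{"hand":0,"x":0,"y":0,"z":0,"rx":0,"ry":0,"rz":0}])

```text
time: 4.92
tcp_pos: [0.5329, 0.0845, 0.0233]
ee_rot: [-0.0, 0.995, 0.097, 0.0]
ft_force: [-0.0, -0.4, -0.4]
width: 0.006
grasp_force: 0.0
```

>>> play_rows(series=[{"hand":0,"x":2,"y":0,"z":0,"rx":0,"ry":0,"rz":0},{"hand":0,"x":2,"y":0,"z":0,"rx":0,"ry":0,"rz":0},{"hand":0,"x":2,"y":0,"z":0,"rx":0,"ry":0,"rz":0},{"hand":0,"x":0,"y":0,"z":0,"rx":0,"ry":0,"rz":0}])

```text
time: 5.25
tcp_pos: [0.5386, 0.0856, 0.0233]
ee_rot: [-0.0, 0.995, 0.097, 0.0]
ft_force: [0.5, 0.0, -0.1]
width: 0.003
grasp_force: 0.0
```

```bash
cat > look.py <<'E'
from fit import *
import sys
J=(606.2,42.5,.1945)
def blank(n,b0):
    c=arm.capture(n); B=c["image"][...,0].astype(float)
    return c,np.array(fit(c,[(box(-55,55,-33,33),36)],np.clip((B-100)/70,0,1),roi_of(c,[(box(-55,55,-33,33),36)],b0,7),b0))
if __name__=="__main__":
    g=np.array([float(a) for a in sys.argv[2:4]]); w=R(J[2])@g+J[:2]
    for n in("top","side"):
        c,b=blank(n,(w[0],w[1],J[2]+float(sys.argv[4])))
        print(n,"blank in jig",(R(J[2]).T@(b[:2]-J[:2])).round(1),(b[2]-J[2]).round(3),b[3].round(1))
        cv2.imwrite(f"pics/{sys.argv[1]}_{n}.png",cv2.resize(c["image"][90:255,180:325] if n=="top" else c["image"][140:270,150:330],None,fx=3.6,fy=3.6,interpolation=cv2.INTER_CUBIC))
    s=arm.sense(); print(s["tcp_pos"],s["ft_force"])
E
python3 look.py a 0 55 0
```

```text
top blank in jig [105.6 -66.4] -0.305 5.9
side blank in jig [107.   44.3] -0.119 38.5
[0.53822112 0.08556047 0.02323399] [0.08206644 0.49069573 0.41129787]
```

View pics/a_side.png

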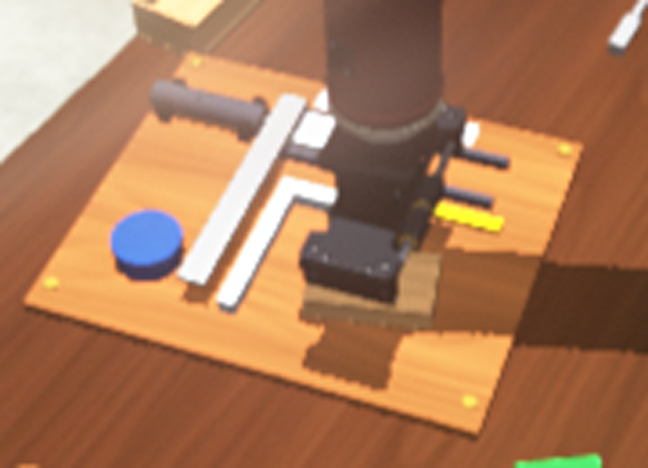

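```bash
python3 - <<'E'
from h import *
c=arm.capture("side"); W=cloud(c)*1000
print(px(c,arm.sense()["tcp_pos"]))
for u,v in((350,265),(350,300),(420,270),(420,295),(435,300),(320,310),(430,200),(400,240),(380,315)):
    a,b=int(v/3.6+140),int(u/3.6+150); print(u,v,W[a,b].round(0),c["image"][a,b])
E
```

```text
[257.13310623 220.27031178]
350 265 [nan nan nan] [87 84 97]
350 300 [554. 118.  35.] [ 98 147 196]
420 270 [521.  61.  33.] [ 99 148 196]
420 295 [509.  81.  33.] [ 95 146 194]
435 300 [494.  84.  36.] [ 78 119 163]
320 310 [577. 134.  25.] [ 71 101 139]
430 200 [504.  75. 148.] [51 57 74]
400 240 [507. 114. 137.] [ 53  80 106]
380 315 [529. 113.  26.] [ 68  99 137]
```

View pics/a_top.png

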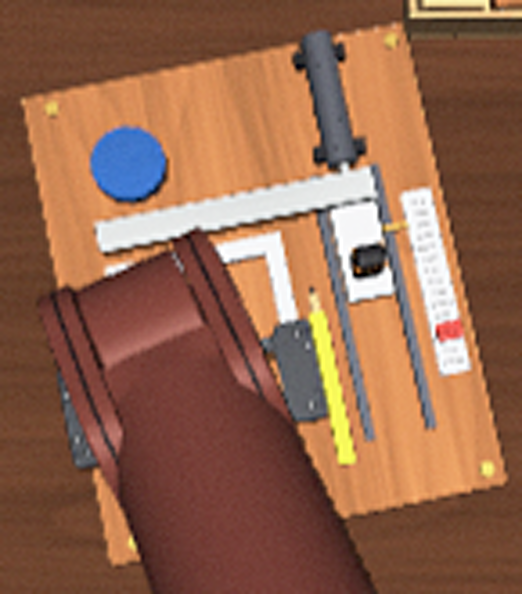

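```bash
python3 - <<'E'
from h import *
c=arm.capture("side"); im=c["image"].copy(); big=cv2.resize(im[140:270,180:310],None,fx=4.5,fy=4.5,interpolation=cv2.INTER_CUBIC)
p=arm.sense()["tcp_pos"]; tx=np.array([.981,.194,0]); ty=np.array([.194,-.981,0])
def poly(hx,hy,z,col):
    q=[((px(c,p+sx*hx*tx+sy*hy*ty+[0,0,z])+.5-[180,140])*4.5).astype(int) for sx,sy in((1,1),(1,-1),(-1,-1),(-1,1))]
    cv2.polylines(big,[np.array(q)],True,col,1)
poly(.0095,.015,0,(0,0,255)); poly(.0095,.015,.04,(0,255,255)); poly(.0375,.095,.07,(255,255,0))
cv2.imwrite("pics/ov.png",big); print(p,arm.sense()["width"])
E
```

```text
[0.53810728 0.08549481 0.02324836] 0.006866254490980701
```

View pics/ov.png

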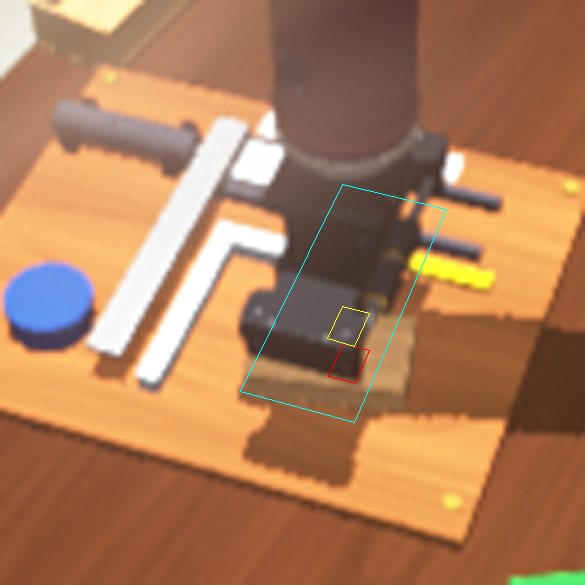

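```bash
python3 - <<'E'
from h import *
s=arm.sense(); print(s["joint_positions"])
c=arm.capture("top"); W=cloud(c)*1000
for u,v in((300,360),(310,390),(290,380),(80,440),(75,420)):
    a,b=int(v/3.6+90),int(u/3.6+180); print("top",W[a,b].round(0),c["image"][a,b])
c=arm.capture("side"); W=cloud(c)*1000; im=c["image"]
# dark pixels of the gripper near the body end
for u,v in((300,300),(320,290),(300,335),(330,350),(345,365),(265,310),(385,270),(385,300),(355,290)):
    a,b=int(v/4.5+140),int(u/4.5+180); print("side",u,v,W[a-1:a+2,b-1:b+2].reshape(-1,3)[4].round(0),im[a,b])
E
```

```text
[ 0.25937213  0.33647097 -0.57797431  1.88409001  0.21834816  0.98380003
 -1.790696  ]
top [560.   8. 167.] [101  95  93]
top [539.   0. 164.] [103  98  97]
top [547.  16. 166.] [107 102 101]
top [504. 168. 166.] [71 70 66]
top [520. 173. 167.] [98 95 89]
side 300 300 [530. 156. 166.] [ 91  89 100]
side 320 290 [522. 143. 166.] [90 88 99]
side 300 335 [516. 178. 164.] [79 78 91]
side 330 350 [497. 174. 159.] [49 54 72]
side 345 365 [491. 168. 139.] [48 54 72]
side 265 310 [546. 170. 162.] [104 102 113]
side 385 270 [506.  95. 144.] [55 60 75]
side 385 300 [495. 112. 142.] [ 56  95 126]
side 355 290 [508. 129. 160.] [73 74 87]
```

The arm's body shows about 40 mm higher than the reported TCP suggests, and the blank hasn't moved. I'll back off, turn the hand so the fingers show, and look.

>>> play_rows(series=[{"hand":0,"x":-20,"y":0,"z":0,"rx":0,"ry":0,"rz":0},{"hand":0,"x":-20,"y":0,"z":0,"rx":0,"ry":0,"rz":0},{"hand":0,"x":-20,"y":0,"z":0,"rx":0,"ry":0,"rz":0},{"hand":0,"x":-10,"y":0,"z":-10,"rx":0,"ry":0,"rz":0},{"hand":0,"x":0,"y":0,"z":-20,"rx":0,"ry":0,"rz":0},{"hand":0,"x":0,"y":0,"z":-20,"rx":0,"ry":0,"rz":1.2},{"hand":0,"x":0,"y":0,"z":0,"rx":0,"ry":0,"rz":1.2},{"hand":0,"x":0,"y":0,"z":0,"rx":0,"ry":0,"rz":1.2},{"hand":0,"x":0,"y":0,"z":0,"rx":0,"ry":0,"rz":1.2},{"hand":0,"x":0,"y":0,"z":0,"rx":0,"ry":0,"rz":1.2},{"hand":0,"x":0,"y":0,"z":0,"rx":0,"ry":0,"rz":1.2},{"hand":0,"x":0,"y":0,"z":0,"rx":0,"ry":0,"rz":1.2}])

```text
time: 6.55
tcp_pos: [0.4695, 0.0719, 0.0733]
ee_rot: [0.0, 0.963, -0.268, 0.0]
ft_force: [-1.2, 0.5, 0.5]
width: 0.008
grasp_force: 0.0
```

>>> play_rows(series=[{"hand":0,"x":0,"y":0,"z":0,"rx":0,"ry":0,"rz":1.2},{"hand":0,"x":0,"y":0,"z":0,"rx":0,"ry":0,"rz":1.2},{"hand":0,"x":0,"y":0,"z":0,"rx":0,"ry":0,"rz":1.2},{"hand":0,"x":0,"y":0,"z":0,"rx":0,"ry":0,"rz":1.2},{"hand":0,"x":0,"y":0,"z":0,"rx":0,"ry":0,"rz":1.2},{"hand":0,"x":0,"y":0,"z":0,"rx":0,"ry":0,"rz":1.2},{"hand":0,"x":0,"y":0,"z":0,"rx":0,"ry":0,"rz":1.2},{"hand":0,"x":0,"y":0,"z":0,"rx":0,"ry":0,"rz":1.2},{"hand":0,"x":0,"y":0,"z":0,"rx":0,"ry":0,"rz":0}])

```text
time: 7.3
tcp_pos: [0.4658, 0.0652, 0.0612]
ee_rot: [0.014, 0.909, -0.416, -0.008]
ft_force: [0.5, -0.6, -0.4]
width: 0.006
grasp_force: 0.0
```

```bash
cat > ov.py <<'E'
from h import *
import sys
from scipy.spatial.transform import Rotation as Ro
c=arm.capture("side"); o=np.array([int(sys.argv[2]),int(sys.argv[3])]); big=cv2.resize(c["image"][o[1]:o[1]+130,o[0]:o[0]+150],None,fx=4.5,fy=4.5,interpolation=cv2.INTER_CUBIC)
s=arm.sense(); p=s["tcp_pos"]; q=s["ee_rot"]; M=Ro.from_quat([q[1],q[2],q[3],q[0]]).as_matrix(); tx,ty=M[:,0],M[:,1]
def poly(hx,hy,z,col):
    k=[((px(c,p+sx*hx*tx+sy*hy*ty+[0,0,z])+.5-o)*4.5).astype(int) for sx,sy in((1,1),(1,-1),(-1,-1),(-1,1))]
    cv2.polylines(big,[np.array(k)],True,col,1)
poly(.0095,.015,0,(0,0,255)); poly(.0095,.015,.04,(0,255,255)); poly(.0375,.095,.07,(255,255,0))
cv2.imwrite(f"pics/{sys.argv[1]}.png",big); print(p,q,s["width"],s["joint_positions"],s["ft_force"])
E
python3 ov.py ov2 200 120
```

```text
[0.46575029 0.06569826 0.06137651] [ 0.01340044  0.90976189 -0.41484284 -0.00769098] 0.0035136163036316977 [-0.51294111  0.10638251  0.28489103  2.0349057  -0.02097986  1.0332171
 -2.64459335] [-0.15024467  0.26654936  0.43622851]
```

View pics/ov2.png

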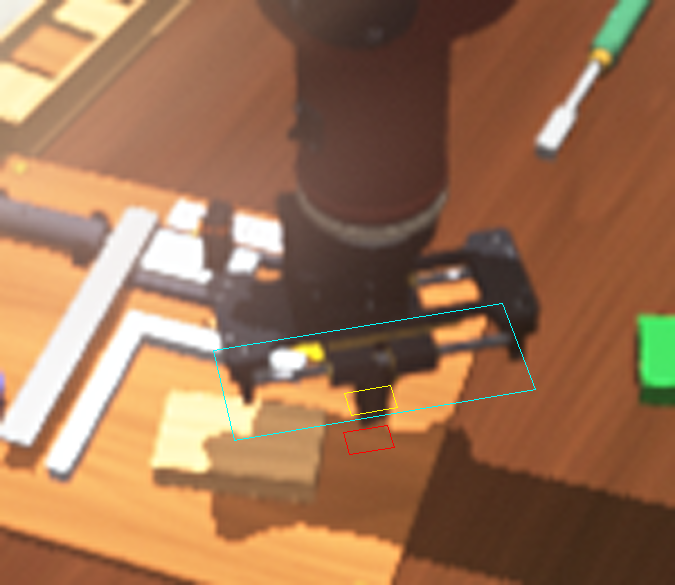

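The hand went to the joint limit the wrong way. The picture shows the fingertip near (372,420) against a predicted (370,440), so the true tip is roughly 20–30 mm higher than reported. I'll turn back the other way and then touch down to calibrate z.

>>> play_rows(series=[{"hand":0,"x":0,"y":0,"z":-10,"rx":0,"ry":0,"rz":-1.25},{"hand":0,"x":0,"y":0,"z":0,"rx":0,"ry":0,"rz":-1.25},{"hand":0,"x":0,"y":0,"z":0,"rx":0,"ry":0,"rz":-1.25},{"hand":0,"x":0,"y":0,"z":0,"rx":0,"ry":0,"rz":-1.25},{"hand":0,"x":0,"y":0,"z":0,"rx":0,"ry":0,"rz":-1.25},{"hand":0,"x":0,"y":0,"z":0,"rx":0,"ry":0,"rz":-1.25},{"hand":0,"x":0,"y":0,"z":0,"rx":0,"ry":0,"rz":-1.25},{"hand":0,"x":0,"y":0,"z":0,"rx":0,"ry":0,"rz":-1.25},{"hand":0,"x":0,"y":0,"z":0,"rx":0,"ry":0,"rz":-1.25},{"hand":0,"x":0,"y":0,"z":0,"rx":0,"ry":0,"rz":-1.25},{"hand":0,"x":0,"y":0,"z":0,"rx":0,"ry":0,"rz":-1.25},{"hand":0,"x":0,"y":0,"z":0,"rx":0,"ry":0,"rz":-1.25}])

```text
time: 8.35
tcp_pos: [0.4663, 0.0643, 0.0716]
ee_rot: [0.006, 0.974, 0.226, -0.014]
ft_force: [0.2, -0.4, 0.1]
width: 0.004
grasp_force: 0.0
```

>>> play_rows(series=[{"hand":0,"x":0,"y":0,"z":0,"rx":0,"ry":0,"rz":-1.25},{"hand":0,"x":0,"y":0,"z":0,"rx":0,"ry":0,"rz":-1.25},{"hand":0,"x":0,"y":0,"z":0,"rx":0,"ry":0,"rz":-1.25},{"hand":0,"x":0,"y":0,"z":0,"rx":0,"ry":0,"rz":-1.25},{"hand":0,"x":0,"y":0,"z":0,"rx":0,"ry":0,"rz":-1.25},{"hand":0,"x":0,"y":0,"z":0,"rx":0,"ry":0,"rz":-1.25},{"hand":0,"x":0,"y":0,"z":0,"rx":0,"ry":0,"rz":-1.25},{"hand":0,"x":0,"y":0,"z":0,"rx":0,"ry":0,"rz":-1.25},{"hand":0,"x":0,"y":0,"z":0,"rx":0,"ry":0,"rz":-1.25},{"hand":0,"x":0,"y":0,"z":0,"rx":0,"ry":0,"rz":-1.25},{"hand":0,"x":0,"y":0,"z":0,"rx":0,"ry":0,"rz":-1.25},{"hand":0,"x":0,"y":0,"z":0,"rx":0,"ry":0,"rz":0}])

```text
time: 9.35
tcp_pos: [0.4663, 0.0642, 0.0716]
ee_rot: [-0.003, 0.677, 0.736, -0.015]
ft_force: [-1.1, 0.1, 0.1]
width: 0.007
grasp_force: 0.0
```

```bash
cat > plan.py <<'E'
import sys,numpy as np
from station import arm
from scipy.spatial.transform import Rotation as Ro
J=np.array([606.2,42.5]); A=.1945
def go(jx,jy,z,yaw):
    s=arm.sense(); q=s["ee_rot"]; C=Ro.from_quat([q[1],q[2],q[3],q[0]])
    g=np.array([[np.cos(A),-np.sin(A)],[np.sin(A),np.cos(A)]]); p=np.array(s["tcp_pos"])*1000
    t=np.append(g@[jx,jy]+J,z); D=Ro.from_euler("z",A+yaw)*Ro.from_quat([1,0,0,0])
    print("tool shift",C.inv().apply(t-p).round(1),"turn",((C.inv()*D).as_rotvec()/np.radians(5)).round(2),"now jig",(g.T@(p[:2]-J)).round(1),p[2].round(1),"F jig",(g.T@s["ft_force"][:2]).round(1),np.round(s["ft_force"][2],1),"shift if turned",D.inv().apply(t-p).round(1),"w",round(s["width"]*87,1),"t",s["time"])
if __name__=="__main__": go(*[float(a) for a in sys.argv[1:5]])
E
python3 plan.py -130 57 40 1.5708
python3 ov.py ov3 200 120
```

```text
tool shift [ 9.4  2.9 31.4] turn [-0.31  0.16 -1.26] now jig [-133.1   48.3] 71.6 F jig [-1.1  0.3] 0.1 shift if turned [ 8.7  3.1 31.6] w 0.6 t 9.35
[0.46632949 0.06416534 0.0715898 ] [-0.00325698  0.67916297  0.73383225 -0.01474051] 0.006443032479789571 [-0.37295485  0.09606888  0.13963785  2.0180887  -0.00270406  1.05648647
 -0.15505941] [-0.3432073   0.86534859 -0.25219867]
```

View pics/ov3.png

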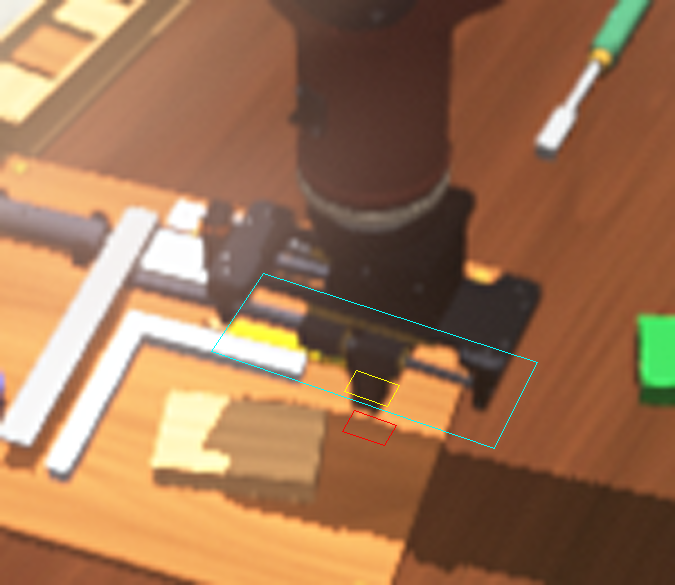

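ov3 shows the fingertip's lower end at about (370,408), against the predicted (370,435). That again points to a tip about 25 mm higher than reported. I'll touch the board gently to calibrate.

>>> play_rows(series=[{"hand":0,"x":9,"y":3,"z":0,"rx":-0.31,"ry":0.16,"rz":-1.26},{"hand":0,"x":0,"y":0,"z":15,"rx":0,"ry":0,"rz":0},{"hand":0,"x":0,"y":0,"z":15,"rx":0,"ry":0,"rz":0},{"hand":0,"x":0,"y":0,"z":15,"rx":0,"ry":0,"rz":0},{"hand":0,"x":0,"y":0,"z":5,"rx":0,"ry":0,"rz":0},{"hand":0,"x":0,"y":0,"z":3,"rx":0,"ry":0,"rz":0},{"hand":0,"x":0,"y":0,"z":3,"rx":0,"ry":0,"rz":0},{"hand":0,"x":0,"y":0,"z":0,"rx":0,"ry":0,"rz":0}])

```text
time: 10.07
tcp_pos: [0.4687, 0.0737, 0.0153]
ee_rot: [0.0, 0.638, 0.77, 0.0]
ft_force: [-0.0, -0.7, 0.0]
width: 0.006
grasp_force: 0.0
```

>>> play_rows(series=[{"hand":0,"x":0,"y":0,"z":3,"rx":0,"ry":0,"rz":0},{"hand":0,"x":0,"y":0,"z":3,"rx":0,"ry":0,"rz":0},{"hand":0,"x":0,"y":0,"z":0,"rx":0,"ry":0,"rz":0}])

```text
time: 10.32
tcp_pos: [0.4684, 0.0737, 0.009]
ee_rot: [-0.0, 0.637, 0.771, -0.0]
ft_force: [-0.6, 0.2, 1.2]
width: 0.004
grasp_force: 0.0
```

>>> play_rows(series=[{"hand":0,"x":0,"y":0,"z":3,"rx":0,"ry":0,"rz":0},{"hand":0,"x":0,"y":0,"z":3,"rx":0,"ry":0,"rz":0},{"hand":0,"x":0,"y":0,"z":0,"rx":0,"ry":0,"rz":0}])

```text
time: 10.57
tcp_pos: [0.4682, 0.0737, 0.0027]
ee_rot: [-0.0, 0.637, 0.771, -0.0]
ft_force: [-0.4, -0.2, 0.0]
width: 0.005
grasp_force: 0.0
```

>>> play_rows(series=[{"hand":0,"x":0,"y":0,"z":3,"rx":0,"ry":0,"rz":0},{"hand":0,"x":0,"y":0,"z":0,"rx":0,"ry":0,"rz":0}])

```text
time: 10.73
tcp_pos: [0.4682, 0.0737, -0.0003]
ee_rot: [-0.0, 0.637, 0.771, -0.0]
ft_force: [-0.9, -0.1, 0.8]
width: 0.005
grasp_force: 0.0
```

>>> play_rows(series=[{"hand":0,"x":0,"y":0,"z":3,"rx":0,"ry":0,"rz":0},{"hand":0,"x":0,"y":0,"z":0,"rx":0,"ry":0,"rz":0}])

```text
time: 10.9
tcp_pos: [0.4683, 0.0736, -0.0033]
ee_rot: [-0.0, 0.637, 0.771, -0.0]
ft_force: [0.3, 0.8, 0.3]
width: 0.003
grasp_force: 0.0
```

>>> play_rows(series=[{"hand":0,"x":0,"y":0,"z":2,"rx":0,"ry":0,"rz":0},{"hand":0,"x":0,"y":0,"z":0,"rx":0,"ry":0,"rz":0}])

```text
time: 11.07
tcp_pos: [0.4684, 0.0737, -0.0051]
ee_rot: [-0.0, 0.637, 0.771, -0.0]
ft_force: [0.2, 0.5, -0.2]
width: 0.005
grasp_force: 0.0
```

>>> play_rows(series=[{"hand":0,"x":0,"y":0,"z":2,"rx":0,"ry":0,"rz":0},{"hand":0,"x":0,"y":0,"z":0,"rx":0,"ry":0,"rz":0}])

```text
time: 11.23
tcp_pos: [0.4684, 0.0737, -0.007]
ee_rot: [-0.0, 0.637, 0.771, -0.0]
ft_force: [0.6, 0.3, 0.6]
width: 0.001
grasp_force: 0.0
```

>>> play_rows(series=[{"hand":0,"x":0,"y":0,"z":2,"rx":0,"ry":0,"rz":0},{"hand":0,"x":0,"y":0,"z":0,"rx":0,"ry":0,"rz":0}])

```text
time: 11.4
tcp_pos: [0.4684, 0.0736, -0.0091]
ee_rot: [-0.0, 0.637, 0.771, -0.0]
ft_force: [-0.3, -0.2, -0.3]
width: 0.003
grasp_force: 0.0
```

```bash
python3 ov.py ov4 200 120
```

```text
[ 0.46838686  0.07366068 -0.00897358] [-1.21516514e-04  6.37117636e-01  7.70766536e-01 -2.22581150e-04] 0.0028809548824326814 [-0.37121791  0.19562282  0.13177132  2.10140577 -0.03399737  0.8470069
 -0.03010941] [ 0.20738166  0.88189949 -0.56396824]
```

View pics/ov4.png

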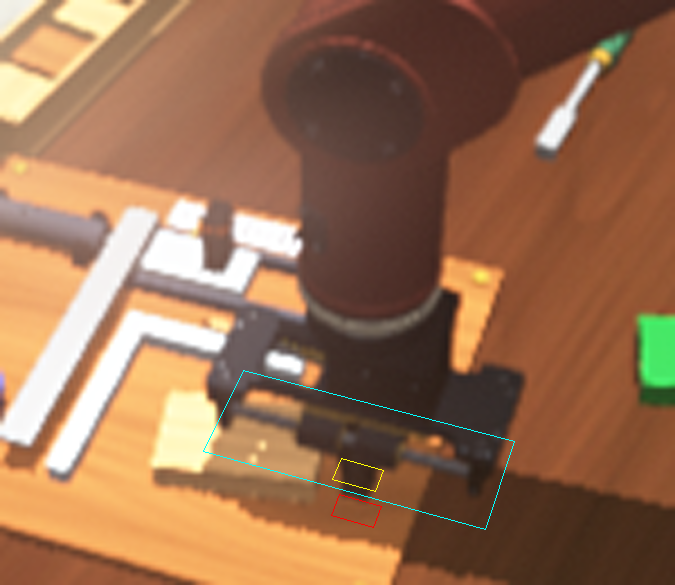

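>>> play_rows(series=[{"hand":0,"x":0,"y":0,"z":2,"rx":0,"ry":0,"rz":0},{"hand":0,"x":0,"y":0,"z":0,"rx":0,"ry":0,"rz":0}])

```text
time: 11.62
tcp_pos: [0.4684, 0.0737, -0.0111]
ee_rot: [-0.0, 0.637, 0.771, -0.0]
ft_force: [-0.1, -0.2, 0.6]
width: 0.005
grasp_force: 0.0
```

>>> play_rows(series=[{"hand":0,"x":0,"y":0,"z":2,"rx":0,"ry":0,"rz":0},{"hand":0,"x":0,"y":0,"z":0,"rx":0,"ry":0,"rz":0}])

```text
time: 11.78
tcp_pos: [0.4684, 0.0737, -0.0131]
ee_rot: [-0.0, 0.637, 0.771, -0.0]
ft_force: [-1.1, -0.0, -0.4]
width: 0.005
grasp_force: 0.0
```

>>> play_rows(series=[{"hand":0,"x":0,"y":0,"z":2,"rx":0,"ry":0,"rz":0},{"hand":0,"x":0,"y":0,"z":0,"rx":0,"ry":0,"rz":0}])

```text
time: 11.95
tcp_pos: [0.4683, 0.0736, -0.0151]
ee_rot: [-0.0, 0.637, 0.771, -0.0]
ft_force: [0.7, 0.4, -0.3]
width: 0.007
grasp_force: 0.0
```

>>> play_rows(series=[{"hand":0,"x":0,"y":0,"z":2,"rx":0,"ry":0,"rz":0},{"hand":0,"x":0,"y":0,"z":0,"rx":0,"ry":0,"rz":0}])

```text
time: 12.12
tcp_pos: [0.4686, 0.0737, -0.0168]
ee_rot: [-0.0, 0.637, 0.771, -0.0]
ft_force: [0.7, 1.3, 0.6]
width: 0.007
grasp_force: 0.0
```

```bash
python3 - <<'E'
from h import *
# lowest dark pixels of finger: list a column through the tip in the side image
c=arm.capture("side"); W=cloud(c)*1000; p=arm.sense()["tcp_pos"]; u,v=px(c,p).round().astype(int); print(u,v)
for r in range(v-16,v+12): print(r,[c["image"][r,k].tolist() for k in(u-3,u,u+3)],W[r,u].round(0))
E
```

```text
279 235
219 [[67, 71, 84], [47, 52, 67], [46, 50, 65]] [453. 107. 105.]
220 [[47, 54, 71], [40, 45, 62], [45, 47, 63]] [452. 109. 104.]
221 [[31, 42, 62], [35, 42, 60], [37, 43, 58]] [451. 110. 102.]
222 [[28, 37, 56], [35, 41, 60], [35, 41, 58]] [450. 112.  99.]
223 [[29, 38, 57], [34, 40, 58], [34, 39, 57]] [451. 110.  93.]
224 [[30, 39, 58], [32, 39, 58], [31, 38, 56]] [451. 109.  87.]
225 [[28, 38, 59], [32, 40, 59], [31, 38, 56]] [462.  88.  51.]
226 [[28, 38, 61], [30, 40, 58], [27, 36, 55]] [464.  82.  39.]
227 [[29, 41, 64], [30, 39, 58], [26, 36, 57]] [463.  84.  36.]
228 [[28, 41, 64], [32, 40, 59], [28, 41, 66]] [463.  85.  33.]
229 [[28, 39, 63], [30, 38, 58], [33, 50, 82]] [462.  86.  30.]
230 [[29, 42, 67], [30, 39, 57], [38, 62, 103]] [464.  82.  19.]
231 [[36, 57, 92], [33, 44, 66], [43, 74, 123]] [461.  86.  21.]
232 [[45, 75, 124], [38, 62, 102], [46, 80, 133]] [461.  88.  18.]
233 [[47, 81, 135], [45, 79, 130], [46, 81, 134]] [461.  86.  10.]
234 [[47, 81, 136], [48, 83, 136], [46, 82, 136]] [459.  89.  10.]
235 [[48, 84, 139], [47, 85, 139], [48, 85, 143]] [457.  94.  12.]
236 [[50, 89, 147], [51, 89, 148], [51, 89, 148]] [457.  95.   8.]
237 [[52, 92, 152], [51, 92, 151], [51, 90, 149]] [454.  99.  10.]
238 [[53, 92, 153], [52, 92, 151], [51, 91, 151]] [453. 102.   9.]
239 [[54, 97, 162], [50, 91, 152], [50, 89, 148]] [451. 106.  10.]
240 [[81, 150, 235], [63, 117, 196], [55, 101, 167]] [449. 109.  10.]
241 [[102, 187, 252], [89, 163, 243], [82, 152, 236]] [446. 114.  13.]
242 [[100, 183, 250], [103, 184, 250], [101, 187, 252]] [445. 116.  12.]
243 [[95, 176, 247], [98, 180, 248], [98, 181, 249]] [443. 120.  13.]
244 [[93, 171, 245], [94, 173, 246], [96, 176, 247]] [441. 123.  12.]
245 [[96, 177, 247], [93, 171, 245], [92, 171, 245]] [440. 125.  11.]
246 [[100, 184, 250], [98, 179, 248], [93, 171, 245]] [439. 128.  10.]
```

The depth readings agree on a z bias of about +34 mm: the tip is now really about 17 mm up, which is a good pushing height. I'll push along jig +x, which is tool +y.

>>> play_rows(series=[{"hand":0,"x":0,"y":6,"z":0,"rx":0,"ry":0,"rz":0},{"hand":0,"x":0,"y":6,"z":0,"rx":0,"ry":0,"rz":0},{"hand":0,"x":0,"y":5,"z":0,"rx":0,"ry":0,"rz":0},{"hand":0,"x":0,"y":5,"z":0,"rx":0,"ry":0,"rz":0},{"hand":0,"x":0,"y":5,"z":0,"rx":0,"ry":0,"rz":0},{"hand":0,"x":0,"y":5,"z":0,"rx":0,"ry":0,"rz":0}])

```text
time: 12.67
tcp_pos: [0.4959, 0.0793, -0.0169]
ee_rot: [-0.003, 0.637, 0.771, -0.003]
ft_force: [-13.3, -1.3, 17.7]
width: 0.005
grasp_force: 8.9
```

```bash
python3 plan.py -65 57 -17 1.5708;  python3 look.py b -28 54 0.18
```

```text
tool shift [-0.2 36.1 -0.2] turn [-0.09 -0.01 -0.06] now jig [-101.1   57.4] -16.9 F jig [-13.3   1.3] 17.7 shift if turned [-0.4 36.1  0.1] w 0.4 t 12.6667
top blank in jig [111.6  21.4] -0.009 69.0
side blank in jig [141.5  73.3] -0.047 82.9
[ 0.49951739  0.0798093  -0.01680064] [-1.13016543 -0.30462302  0.95349191]
```

>>> play_rows(series=[{"hand":0,"x":0,"y":4,"z":0,"rx":0,"ry":0,"rz":0},{"hand":0,"x":0,"y":4,"z":0,"rx":0,"ry":0,"rz":0},{"hand":0,"x":0,"y":4,"z":0,"rx":0,"ry":0,"rz":0},{"hand":0,"x":0,"y":4,"z":0,"rx":0,"ry":0,"rz":0},{"hand":0,"x":0,"y":4,"z":0,"rx":0,"ry":0,"rz":0}])

```text
time: 13.18
tcp_pos: [0.517, 0.0833, -0.0169]
ee_rot: [-0.002, 0.637, 0.771, -0.002]
ft_force: [-10.7, -0.7, 12.0]
width: 0.007
grasp_force: 6.7
```

```bash
python3 plan.py -65 57 -17 1.5708; python3 - <<'E'
from h import *
J=np.array([606.2,42.5]);A=.1945;g=np.array([[np.cos(A),-np.sin(A)],[np.sin(A),np.cos(A)]])
for n in("side","top"):
    c=arm.capture(n); W=cloud(c)*1000; im=c["image"].astype(int)
    Q=(W[...,:2]-J)@g; m=(W[...,2]>30)&(W[...,2]<43)&(Q[...,0]>-130)&(Q[...,0]<59)&(Q[...,1]>-18)&(Q[...,1]<120)&(im[...,2]-im[...,0]>60)
    q=Q[m]; print(n,len(q),np.percentile(q,[1,50,99],axis=0).round(0).tolist())
E
```

```text
tool shift [-0.2 14.6  0.1] turn [-0.06 -0.   -0.06] now jig [-79.6  57.2] -16.9 F jig [-10.6   1.4] 12.0 shift if turned [-0.2 14.6  0.1] w 0.6 t 13.1833
side 309 [[-69.0, 21.0], [-11.0, 66.0], [38.0, 86.0]]
top 59 [[33.0, 19.0], [38.0, 52.0], [43.0, 83.0]]
```

>>> play_rows(series=[{"hand":0,"x":0,"y":0,"z":-4,"rx":0,"ry":0,"rz":0},{"hand":0,"x":0,"y":4,"z":0,"rx":0,"ry":0,"rz":0},{"hand":0,"x":0,"y":4,"z":0,"rx":0,"ry":0,"rz":0},{"hand":0,"x":0,"y":2,"z":0,"rx":0,"ry":0,"rz":0}])

```text
time: 13.62
tcp_pos: [0.5302, 0.0856, -0.0127]
ee_rot: [0.0, 0.637, 0.771, 0.0]
ft_force: [-2.2, -0.5, 0.8]
width: 0.002
grasp_force: 0.6
```

>>> play_rows(series=[{"hand":0,"x":0,"y":2,"z":0,"rx":0,"ry":0,"rz":0},{"hand":0,"x":0,"y":2,"z":0,"rx":0,"ry":0,"rz":0}])

```text
time: 13.78
tcp_pos: [0.5335, 0.0862, -0.013]
ee_rot: [-0.0, 0.637, 0.771, -0.0]
ft_force: [-1.5, 0.1, 1.0]
width: 0.011
grasp_force: 0.7
```

>>> play_rows(series=[{"hand":0,"x":0,"y":2,"z":0,"rx":0,"ry":0,"rz":0},{"hand":0,"x":0,"y":0,"z":0,"rx":0,"ry":0,"rz":0}])

```text
time: 13.95
tcp_pos: [0.5358, 0.0865, -0.0129]
ee_rot: [0.0, 0.637, 0.771, 0.0]
ft_force: [-0.8, -0.8, 0.4]
width: 0.007
grasp_force: 0.0
```

```bash
python3 plan.py -65 57 -13 1.5708
```

```text
tool shift [ 0.2 -4.4  0.1] turn [ 0.    0.   -0.06] now jig [-60.6  56.8] -12.9 F jig [-0.9 -0.6] 0.4 shift if turned [ 0.2 -4.4  0.1] w 0.6 t 13.95
```

>>> play_rows(series=[{"hand":0,"x":0,"y":2,"z":0,"rx":0,"ry":0,"rz":0},{"hand":0,"x":0,"y":2,"z":0,"rx":0,"ry":0,"rz":0},{"hand":0,"x":0,"y":0,"z":0,"rx":0,"ry":0,"rz":0}])

```text
time: 14.2
tcp_pos: [0.537, 0.0867, -0.0132]
ee_rot: [-0.002, 0.637, 0.771, -0.002]
ft_force: [-10.5, -1.0, 8.4]
width: 0.005
grasp_force: 5.2
```

>>> play_rows(series=[{"hand":0,"x":0,"y":2,"z":0,"rx":0,"ry":0,"rz":0},{"hand":0,"x":0,"y":0,"z":0,"rx":0,"ry":0,"rz":0}])

```text
time: 14.37
tcp_pos: [0.5369, 0.0867, -0.0134]
ee_rot: [-0.003, 0.637, 0.771, -0.003]
ft_force: [-19.0, -2.2, 15.9]
width: 0.003
grasp_force: 9.7
```

>>> play_rows(series=[{"hand":0,"x":0,"y":2,"z":0,"rx":0,"ry":0,"rz":0},{"hand":0,"x":0,"y":0,"z":0,"rx":0,"ry":0,"rz":0}])

```text
time: 14.53
tcp_pos: [0.5368, 0.0867, -0.0136]
ee_rot: [-0.004, 0.637, 0.771, -0.005]
ft_force: [-26.8, -4.6, 23.4]
width: 0.002
grasp_force: 14.2
```

```bash
cat > bl.py <<'E'
from h import *
J=np.array([606.2,42.5]);A=.1945;g=np.array([[np.cos(A),-np.sin(A)],[np.sin(A),np.cos(A)]])
for n in("side","top"):
    c=arm.capture(n); W=cloud(c)*1000; im=c["image"].astype(int)
    v,u=np.mgrid[:384,:512]; P=plane(c,np.c_[u.ravel(),v.ravel()],.036)[:,:2].reshape(384,512,2)*1000; Q=(P-J)@g
    m=(W[...,2]>29)&(W[...,2]<43)&(Q[...,0]>-130)&(Q[...,0]<75)&(Q[...,1]>-30)&(Q[...,1]<120)&(im[...,2]-im[...,0]>60)
    q=Q[m]; print(n,len(q),np.percentile(q,[1,50,99],axis=0).round(0).tolist())
    if len(q)>30: r=cv2.minAreaRect(q.astype(np.float32)); print(r)
E
python3 bl.py;python3 plan.py -65 57 -13 1.5708
```

```text
side 285 [[-50.0, 21.0], [6.0, 64.0], [52.0, 82.0]]
((0.19150161743164062, 50.92302703857422), (61.678009033203125, 106.61161041259766), 88.21773529052734)
tool shift [ 0.2 -5.5 -0.5] turn [-0.14 -0.   -0.06] now jig [-59.5  56.8] -13.6 F jig [-27.1   0.9] 22.9 shift if turned [ 0.2 -5.5 -0.6] w 0.2 t 14.6333Traceback (most recent call last):
  File "bl.py", line 7, in <module>
    q=Q[m]; print(n,len(q),np.percentile(q,[1,50,99],axis=0).round(0).tolist())
                           ~~~~~~~~~~~~~^^^^^^^^^^^^^^^^^^^^
    return _quantile_unchecked(
        a, q, axis, out, overwrite_input, method, keepdims, weights)
    return _ureduce(a,
                    func=_quantile_ureduce_func,
    ...<5 lines>...
                    overwrite_input=overwrite_input,
                    method=method)
    r = func(a, **kwargs)
    result = _quantile(arr,
                       quantiles=q,
    ...<2 lines>...
                       out=out,
                       weights=wgt)
    slices_having_nans = np.isnan(arr[-1, ...])
                                  ~~~^^^^^^^^^
IndexError: index -1 is out of bounds for axis 0 with size 0
```

>>> play_rows(series=[{"hand":0,"x":0,"y":-10,"z":0,"rx":0,"ry":0,"rz":0},{"hand":0,"x":0,"y":-10,"z":0,"rx":0,"ry":0,"rz":0},{"hand":0,"x":0,"y":0,"z":-20,"rx":0,"ry":0,"rz":0},{"hand":0,"x":0,"y":0,"z":-30,"rx":0,"ry":0,"rz":0},{"hand":0,"x":10,"y":0,"z":0,"rx":0,"ry":0,"rz":0},{"hand":0,"x":20,"y":30,"z":0,"rx":0,"ry":0,"rz":0},{"hand":0,"x":20,"y":30,"z":0,"rx":0,"ry":0,"rz":0},{"hand":0,"x":5,"y":22,"z":0,"rx":0,"ry":0,"rz":0},{"hand":0,"x":0,"y":0,"z":0,"rx":0,"ry":0,"rz":0}])

```text
time: 15.38
tcp_pos: [0.597, 0.1573, 0.0374]
ee_rot: [0.001, 0.636, 0.772, 0.002]
ft_force: [-1.2, -0.3, -0.1]
width: 0.008
grasp_force: 0.0
```

```bash
python3 plan.py 6 112 -13 1.5708; sed -i 's/if len(q)>30/if 0/;s/q=Q\[m\]; /q=Q[m];\n    if len(q)<30: continue\n    /' bl.py; sed -i 's/    if 0:.*/    print(cv2.minAreaRect(q.astype(np.float32)))/' bl.py; python3 bl.py
```

```text
tool shift [-2.5 -7.4 50.4] turn [ 0.04 -0.01 -0.03] now jig [ 13.2 114.4] 37.4 F jig [-1.3 -0.1] -0.1 shift if turned [-2.4 -7.2 50.4] w 0.7 t 15.3833
side 122 [[-55.0, 16.0], [-18.0, 68.0], [13.0, 81.0]]
((-9.982673645019531, 66.88450622558594), (124.6485824584961, 59.865230560302734), 26.73435401916504)
top 784 [[-50.0, 11.0], [3.0, 43.0], [57.0, 75.0]]
((2.945331573486328, 43.11874008178711), (65.13134002685547, 110.28034210205078), 89.59571075439453)
```

>>> play_rows(series=[{"hand":0,"x":-2.5,"y":-4,"z":20,"rx":0,"ry":0,"rz":0},{"hand":0,"x":0,"y":0,"z":20,"rx":0,"ry":0,"rz":0},{"hand":0,"x":0,"y":0,"z":10,"rx":0,"ry":0,"rz":0},{"hand":0,"x":-6,"y":0,"z":0,"rx":0,"ry":0,"rz":0},{"hand":0,"x":-6,"y":0,"z":0,"rx":0,"ry":0,"rz":0},{"hand":0,"x":-5,"y":0,"z":0,"rx":0,"ry":0,"rz":0},{"hand":0,"x":-5,"y":0,"z":0,"rx":0,"ry":0,"rz":0},{"hand":0,"x":-4,"y":0,"z":0,"rx":0,"ry":0,"rz":0},{"hand":0,"x":-4,"y":0,"z":0,"rx":0,"ry":0,"rz":0},{"hand":0,"x":-4,"y":0,"z":0,"rx":0,"ry":0,"rz":0},{"hand":0,"x":-4,"y":0,"z":0,"rx":0,"ry":0,"rz":0},{"hand":0,"x":0,"y":0,"z":0,"rx":0,"ry":0,"rz":0}])

```text
time: 16.48
tcp_pos: [0.5977, 0.1121, -0.0127]
ee_rot: [0.0, 0.637, 0.77, -0.0]
ft_force: [0.0, -0.4, 0.3]
width: 0.01
grasp_force: 0.0
```

```bash
python3 plan.py 8 55.5 -13 1.5708; python3 bl.py
```

```text
tool shift [-14.4   3.    0.3] turn [ 0.    0.01 -0.07] now jig [ 5.1 69.9] -12.7 F jig [-0.1 -0.4] 0.3 shift if turned [-14.4   2.9   0.3] w 0.8 t 16.4833
side 50 [[-54.0, 34.0], [-29.0, 59.0], [-13.0, 67.0]]
((-33.13574981689453, 50.103240966796875), (41.58492660522461, 32.84016799926758), 1.2383711338043213)
top 415 [[-51.0, -6.0], [-0.0, 11.0], [57.0, 30.0]]
((2.7844619750976562, 12.812522888183594), (37.39100646972656, 111.57270812988281), 89.5)
```

>>> play_rows(series=[{"hand":0,"x":-4,"y":0,"z":0,"rx":0,"ry":0,"rz":0},{"hand":0,"x":-4,"y":0,"z":0,"rx":0,"ry":0,"rz":0},{"hand":0,"x":-3,"y":0,"z":0,"rx":0,"ry":0,"rz":0},{"hand":0,"x":-2,"y":0,"z":0,"rx":0,"ry":0,"rz":0},{"hand":0,"x":0,"y":0,"z":0,"rx":0,"ry":0,"rz":0}])

```text
time: 17.0
tcp_pos: [0.5999, 0.0994, -0.0129]
ee_rot: [0.0, 0.637, 0.77, -0.0]
ft_force: [0.2, -1.0, -0.6]
width: 0.005
grasp_force: 0.0
```

>>> play_rows(series=[{"hand":0,"x":-2,"y":0,"z":0,"rx":0,"ry":0,"rz":0},{"hand":0,"x":-2,"y":0,"z":0,"rx":0,"ry":0,"rz":0},{"hand":0,"x":0,"y":0,"z":0,"rx":0,"ry":0,"rz":0}])

```text
time: 17.25
tcp_pos: [0.6001, 0.0981, -0.0128]
ee_rot: [-0.001, 0.637, 0.771, 0.0]
ft_force: [-1.7, 4.4, 0.5]
width: 0.005
grasp_force: 2.3
```

>>> play_rows(series=[{"hand":0,"x":-2,"y":0,"z":0,"rx":0,"ry":0,"rz":0},{"hand":0,"x":-2,"y":0,"z":0,"rx":0,"ry":0,"rz":0},{"hand":0,"x":0,"y":0,"z":0,"rx":0,"ry":0,"rz":0}])

```text
time: 17.5
tcp_pos: [0.6, 0.098, -0.0128]
ee_rot: [-0.002, 0.636, 0.772, 0.001]
ft_force: [-5.3, 15.1, 2.1]
width: 0.004
grasp_force: 7.2
```

```bash
python3 plan.py 8 55.5 -13 1.5708; python3 bl.py
```

```text
tool shift [-0.2  3.3  0.2] turn [-0.01 -0.06 -0.02] now jig [ 4.7 55.7] -12.8 F jig [-2.3 15.8] 2.1 shift if turned [-0.2  3.3  0.2] w 0.4 t 17.5
side 51 [[-54.0, 18.0], [-31.0, 43.0], [-14.0, 50.0]]
((-34.61869430541992, 34.05071258544922), (32.97473907470703, 40.44718933105469), 89.41217803955078)
top 302 [[-51.0, -18.0], [-2.0, -6.0], [56.0, 8.0]]
((2.537139892578125, -6.524070739746094), (27.427173614501953, 109.4590835571289), 87.74849700927734)
```

>>> play_rows(series=[{"hand":0,"x":10,"y":0,"z":0,"rx":0,"ry":0,"rz":0},{"hand":0,"x":12,"y":0,"z":0,"rx":0,"ry":0,"rz":0},{"hand":0,"x":0,"y":0,"z":-20,"rx":0,"ry":0,"rz":0},{"hand":0,"x":0,"y":0,"z":-30,"rx":0,"ry":0,"rz":0},{"hand":0,"x":-20,"y":-28,"z":0,"rx":0,"ry":0,"rz":0},{"hand":0,"x":-20,"y":-28,"z":0,"rx":0,"ry":0,"rz":0},{"hand":0,"x":-17,"y":-28,"z":0,"rx":0,"ry":0,"rz":0},{"hand":0,"x":0,"y":0,"z":0,"rx":0,"ry":0,"rz":0}])

```text
time: 18.27
tcp_pos: [0.5212, 0.0373, 0.0368]
ee_rot: [-0.001, 0.639, 0.769, -0.002]
ft_force: [0.8, -0.8, -1.2]
width: 0.003
grasp_force: 0.0
```

```bash
python3 plan.py -78 15 -13 1.5708; python3 bl.py
```

```text
tool shift [ 3.8  6.6 49.7] turn [-0.04  0.02 -0.12] now jig [-84.4  11.3] 36.8 F jig [ 0.7 -0.9] -1.2 shift if turned [ 3.7  6.4 49.8] w 0.3 t 18.2667
side 491 [[-54.0, -16.0], [-10.0, 20.0], [51.0, 52.0]]
((-0.6049919128417969, 18.068315505981445), (108.52113342285156, 70.12041473388672), 0.3904099464416504)
top 127 [[40.0, -18.0], [49.0, 13.0], [58.0, 45.0]]
((48.76818084716797, 13.277023315429688), (64.2020492553711, 18.57335090637207), 87.81399536132812)
```

>>> play_rows(series=[{"hand":0,"x":2,"y":3,"z":25,"rx":0,"ry":0,"rz":-0.1},{"hand":0,"x":0,"y":0,"z":25,"rx":0,"ry":0,"rz":0},{"hand":0,"x":0,"y":5,"z":0,"rx":0,"ry":0,"rz":0},{"hand":0,"x":0,"y":5,"z":0,"rx":0,"ry":0,"rz":0},{"hand":0,"x":0,"y":4,"z":0,"rx":0,"ry":0,"rz":0},{"hand":0,"x":0,"y":3,"z":0,"rx":0,"ry":0,"rz":0},{"hand":0,"x":0,"y":3,"z":0,"rx":0,"ry":0,"rz":0},{"hand":0,"x":0,"y":2,"z":0,"rx":0,"ry":0,"rz":0},{"hand":0,"x":0,"y":0,"z":0,"rx":0,"ry":0,"rz":0}])

```text
time: 19.12
tcp_pos: [0.5443, 0.0487, -0.013]
ee_rot: [-0.004, 0.634, 0.773, -0.004]
ft_force: [-24.0, -1.8, 18.9]
width: 0.005
grasp_force: 12.3
```

>>> play_rows(series=[{"hand":0,"x":0,"y":2,"z":0,"rx":0,"ry":0,"rz":0},{"hand":0,"x":0,"y":2,"z":0,"rx":0,"ry":0,"rz":0},{"hand":0,"x":0,"y":0,"z":0,"rx":0,"ry":0,"rz":0}])

```text
time: 19.37
tcp_pos: [0.5441, 0.0486, -0.0132]
ee_rot: [-0.007, 0.634, 0.773, -0.007]
ft_force: [-42.1, -4.9, 35.3]
width: 0.006
grasp_force: 21.5
```

```bash
python3 plan.py -59.5 15 -13 1.5708
```

```text
tool shift [-3.   0.2 -0.2] turn [-0.22 -0.02  0.03] now jig [-59.7  18. ] -13.2 F jig [-42.2   3.3] 35.3 shift if turned [-3.   0.2 -0.2] w 0.5 t 19.3667
```

>>> play_rows(series=[{"hand":0,"x":0,"y":-10,"z":0,"rx":0,"ry":0,"rz":0},{"hand":0,"x":0,"y":-12,"z":0,"rx":0,"ry":0,"rz":0},{"hand":0,"x":0,"y":0,"z":-25,"rx":0,"ry":0,"rz":0},{"hand":0,"x":0,"y":0,"z":-30,"rx":0,"ry":0,"rz":0},{"hand":0,"x":0,"y":0,"z":-30,"rx":0,"ry":0,"rz":1.2},{"hand":70,"x":0,"y":0,"z":-25,"rx":0,"ry":0,"rz":1.2},{"hand":70,"x":0,"y":0,"z":0,"rx":0,"ry":0,"rz":1.2},{"hand":70,"x":0,"y":0,"z":0,"rx":0,"ry":0,"rz":1.2},{"hand":70,"x":0,"y":0,"z":0,"rx":0,"ry":0,"rz":1.2},{"hand":70,"x":0,"y":0,"z":0,"rx":0,"ry":0,"rz":1.2},{"hand":70,"x":0,"y":0,"z":0,"rx":0,"ry":0,"rz":1.2},{"hand":70,"x":0,"y":0,"z":0,"rx":0,"ry":0,"rz":1.2}])

```text
time: 20.37
tcp_pos: [0.5329, 0.046, 0.0984]
ee_rot: [0.0, 0.895, 0.447, 0.001]
ft_force: [0.3, -0.1, -0.5]
width: 0.451
grasp_force: 0.0
```

>>> play_rows(series=[{"hand":70,"x":0,"y":0,"z":0,"rx":0,"ry":0,"rz":1.2},{"hand":70,"x":0,"y":0,"z":0,"rx":0,"ry":0,"rz":1.2},{"hand":70,"x":0,"y":0,"z":0,"rx":0,"ry":0,"rz":1.2},{"hand":70,"x":0,"y":0,"z":0,"rx":0,"ry":0,"rz":1.2},{"hand":70,"x":0,"y":0,"z":0,"rx":0,"ry":0,"rz":1.2},{"hand":70,"x":0,"y":0,"z":0,"rx":0,"ry":0,"rz":1.2},{"hand":70,"x":0,"y":0,"z":0,"rx":0,"ry":0,"rz":1.2},{"hand":70,"x":0,"y":0,"z":0,"rx":0,"ry":0,"rz":0}])

```text
time: 21.03
tcp_pos: [0.5328, 0.0459, 0.0982]
ee_rot: [-0.0, 0.995, 0.096, 0.001]
ft_force: [1.2, -0.8, -0.7]
width: 0.801
grasp_force: 0.0
```

```bash
python3 plan.py 30 -100 96 0; python3 bl.py; python3 - <<'E'
from h import *
s=arm.sense();print(s["joint_positions"].round(2) if hasattr(s["joint_positions"],"round") else s["joint_positions"])
J=np.array([606.2,42.5]);A=.1945;g=np.array([[np.cos(A),-np.sin(A)],[np.sin(A),np.cos(A)]])
for n in("side","top"):
    c=arm.capture(n)
    for k in("marker","handle","pointer_tip"):
        for b in arm.boxes_of(n,k)[:2]:
            p=np.array(b["centre"])*1000; print(n,k,round(b["score"],2),(g.T@(p[:2]-J)).round(1),p[2].round())
    im=c["image"].astype(int); red=(im[...,2]-np.maximum(im[...,1],im[...,0])).clip(0)
    v,u=np.mgrid[:384,:512]; P=plane(c,np.c_[u.ravel(),v.ravel()],.025)[:,:2].reshape(384,512,2)*1000; Q=(P-J)@g
    m=(Q[...,0]>-100)&(Q[...,0]<30)&(Q[...,1]<-135)&(Q[...,1]>-175)&(abs(im[...,0]-im[...,1])<50)&(red>100)
    print("red",m.sum(),[ (Q[a,b].round(1).tolist(),im[a,b].tolist()) for a,b in zip(*np.nonzero(m))][:40])
E
```

```text
tool shift [101.5 117.4   2.4] turn [ 0.   -0.02 -0.02] now jig [-71.3  17.6] 98.2 F jig [ 1.1 -1. ] -0.7 shift if turned [101.3 117.6   2.2] w 69.7 t 21.0333
side 449 [[-53.0, -15.0], [-10.0, 21.0], [52.0, 52.0]]
((0.04767608642578125, 18.07276153564453), (107.21578979492188, 70.12040710449219), 0.39041078090667725)
[-0.45  0.17  0.31  1.88 -0.06  1.1  -1.49]
side handle 0.67 [ 83.8 -44.1] 43.0
side pointer_tip 0.77 [ 79.1 -42. ] 48.0
red 0 []
top marker 0.45 [ -35.9 -161.1] 23.0
top handle 0.96 [ 73.3 -68. ] 49.0
top pointer_tip 0.98 [ 79.5 -69.1] 45.0
red 34 [([-28.2, -158.2], [118, 121, 225]), ([-29.4, -164.1], [90, 96, 242]), ([-30.0, -167.0], [90, 99, 246]), ([-29.3, -148.6], [118, 130, 242]), ([-29.9, -151.6], [98, 106, 248]), ([-30.6, -154.5], [84, 94, 247]), ([-31.2, -157.5], [86, 94, 247]), ([-31.8, -160.5], [87, 96, 246]), ([-32.4, -163.4], [89, 95, 246]), ([-33.0, -166.4], [87, 93, 245]), ([-33.6, -169.3], [70, 102, 205]), ([-32.3, -148.0], [46, 51, 208]), ([-32.9, -150.9], [90, 98, 249]), ([-33.5, -153.9], [85, 92, 236]), ([-34.2, -156.8], [79, 86, 229]), ([-34.8, -159.8], [93, 102, 245]), ([-35.4, -162.8], [79, 85, 229]), ([-36.0, -165.7], [92, 98, 246]), ([-36.6, -168.7], [86, 119, 235]), ([-35.3, -147.3], [34, 39, 142]), ([-35.9, -150.3], [75, 80, 229]), ([-36.5, -153.2], [84, 91, 232]), ([-37.1, -156.2], [73, 78, 221]), ([-37.7, -159.1], [91, 98, 243]), ([-38.4, -162.1], [76, 82, 222]), ([-39.0, -165.0], [95, 103, 248]), ([-39.6, -168.0], [110, 126, 244]), ([-38.9, -149.6], [83, 90, 226]), ([-39.5, -152.5], [104, 113, 249]), ([-40.1, -155.5], [90, 96, 246]), ([-40.7, -158.5], [77, 83, 238]), ([-41.3, -161.4], [91, 94, 229]), ([-42.0, -164.4], [124, 126, 228]), ([-41.8, -148.9], [97, 106, 223])]
```

>>> play_rows(series=[{"hand":70,"x":20,"y":23.5,"z":0,"rx":0,"ry":0,"rz":0},{"hand":70,"x":20,"y":23.5,"z":0,"rx":0,"ry":0,"rz":0},{"hand":70,"x":20,"y":23.5,"z":0,"rx":0,"ry":0,"rz":0},{"hand":70,"x":20,"y":23.5,"z":0,"rx":0,"ry":0,"rz":0},{"hand":70,"x":21,"y":23.5,"z":0,"rx":0,"ry":0,"rz":0},{"hand":70,"x":0,"y":0,"z":0,"rx":0,"ry":0,"rz":0}])

```text
time: 22.03
tcp_pos: [0.657, -0.0549, 0.0966]
ee_rot: [0.002, 0.995, 0.097, 0.0]
ft_force: [-1.1, -0.8, 0.1]
width: 0.806
grasp_force: 0.0
```

```bash
python3 plan.py 30 -100 18 0; python3 bl.py; python3 - <<'E'
from fit import *
J=(606.2,42.5,.1945)
c=dict(np.load("top0.npz")); im=c["image"].astype(float)
# marker: red foot top (z 19..20), blade on top; fit x,y only by redness
red=np.clip((im[...,2]-im[...,1]-60)/80,0,1)*(im[...,0]<150)
for z in(19,20):
  for inc in(0,1):
    polys=[(box(-8,8,-11,11),z)]+([(box(-2,2,-11,11),29)] if inc else [])
    w=R(J[2])@[-35.5,-158]+J[:2]; p0=(w[0],w[1],J[2]); roi=roi_of(c,polys,p0,5)
    roi&=~((im[...,0]<110)&(im[...,1]>im[...,0]+25))
    r=minimize(lambda p:((render(c,polys,(p[0],p[1],J[2]))-red)[roi]**2).sum(),p0[:2],method="Nelder-Mead",options=dict(initial_simplex=np.array(p0[:2])+np.array([[0,0],[4,0],[0,4]]),xatol=.05))
    print(z,inc,R(J[2]).T@(r.x-J[:2]),r.fun)
E
```

```text
tool shift [-1.1 -5.7 78.5] turn [ 0.04 -0.   -0.  ] now jig [  31.  -105.4] 96.6 F jig [-1.2 -0.6] 0.1 shift if turned [-1.  -5.4 78.6] w 70.2 t 22.0333
side 347 [[-54.0, -17.0], [3.0, 13.0], [53.0, 52.0]]
((0.0453033447265625, 16.92837905883789), (70.82555389404297, 110.34593963623047), 89.60859680175781)
top 741 [[-51.0, -18.0], [1.0, 15.0], [57.0, 45.0]]
((3.1779747009277344, 13.715791702270508), (110.62516021728516, 65.53430938720703), 0.6297314763069153)
19 0 [ -34.30947398 -160.66137291] 5.9256096212994995
19 1 [ -33.74240321 -160.81060184] 5.913439302191464
20 0 [ -35.47434216 -160.27988109] 5.928060601691658
20 1 [ -35.99990628 -160.17712375] 5.932333958093041
```

>>> play_rows(series=[{"hand":70,"x":-1,"y":-5,"z":0,"rx":0,"ry":0,"rz":0},{"hand":70,"x":0,"y":0,"z":20,"rx":0,"ry":0,"rz":0},{"hand":70,"x":0,"y":0,"z":20,"rx":0,"ry":0,"rz":0},{"hand":70,"x":0,"y":0,"z":20,"rx":0,"ry":0,"rz":0},{"hand":70,"x":0,"y":0,"z":18,"rx":0,"ry":0,"rz":0},{"hand":70,"x":0,"y":0,"z":0,"rx":0,"ry":0,"rz":0}])

```text
time: 22.63
tcp_pos: [0.6487, -0.0427, 0.0157]
ee_rot: [-0.001, 0.995, 0.1, -0.003]
ft_force: [0.4, 1.0, -0.7]
width: 0.802
grasp_force: 0.0
```

```bash
python3 plan.py 30 -100 18 0
```

```text
tool shift [ 4.7  8.2 -2.3] turn [-0.02  0.07  0.07] now jig [ 25.2 -91.8] 15.7 F jig [0.6 0.9] -0.7 shift if turned [ 4.8  8.2 -2.3] w 69.8 t 22.6333
```

>>> play_rows(series=[{"hand":70,"x":4.5,"y":8,"z":0,"rx":0,"ry":0,"rz":0},{"hand":70,"x":0,"y":0,"z":0,"rx":0,"ry":0,"rz":0},{"hand":70,"x":0,"y":0,"z":0,"rx":0,"ry":0,"rz":0}])

```text
time: 22.88
tcp_pos: [0.6594, -0.0525, 0.021]
ee_rot: [0.0, 0.995, 0.099, 0.001]
ft_force: [0.1, -0.2, -0.1]
width: 0.808
grasp_force: 0.0
```

```bash
python3 plan.py 30 -100 18 0
```

```text
tool shift [-3.8 -3.5  3. ] turn [ 0.01 -0.03  0.03] now jig [  33.8 -103.5] 21.0 F jig [ 0.  -0.2] -0.1 shift if turned [-3.8 -3.5  3. ] w 70.3 t 22.8833
```

>>> play_rows(series=[{"hand":70,"x":0,"y":0,"z":0,"rx":0,"ry":0,"rz":0},{"hand":70,"x":0,"y":0,"z":0,"rx":0,"ry":0,"rz":0},{"hand":70,"x":0,"y":0,"z":0,"rx":0,"ry":0,"rz":0},{"hand":70,"x":0,"y":0,"z":0,"rx":0,"ry":0,"rz":0}])

```text
time: 23.22
tcp_pos: [0.6582, -0.0518, 0.0195]
ee_rot: [-0.0, 0.995, 0.099, 0.0]
ft_force: [0.0, 0.5, 0.9]
width: 0.802
grasp_force: 0.0
```

```bash
python3 plan.py 30 -100 18 0
```

```text
tool shift [-2.8 -2.6  1.5] turn [-0.   -0.    0.04] now jig [  32.8 -102.6] 19.5 F jig [0.1 0.5] 0.9 shift if turned [-2.8 -2.6  1.5] w 69.8 t 23.2167
```

Correct slightly, then close.

>>> play_rows(series=[{"hand":70,"x":-2.8,"y":-2.6,"z":0,"rx":0,"ry":0,"rz":0.04},{"hand":70,"x":0,"y":0,"z":0,"rx":0,"ry":0,"rz":0},{"hand":45,"x":0,"y":0,"z":0,"rx":0,"ry":0,"rz":0},{"hand":30,"x":0,"y":0,"z":0,"rx":0,"ry":0,"rz":0},{"hand":15,"x":0,"y":0,"z":0,"rx":0,"ry":0,"rz":0},{"hand":15,"x":0,"y":0,"z":0,"rx":0,"ry":0,"rz":0},{"hand":15,"x":0,"y":0,"z":0,"rx":0,"ry":0,"rz":0},{"hand":15,"x":0,"y":0,"z":0,"rx":0,"ry":0,"rz":0}])

```text
time: 23.88
tcp_pos: [0.6548, -0.05, 0.0192]
ee_rot: [0.0, 0.995, 0.097, -0.0]
ft_force: [0.6, 0.1, -0.3]
width: 0.437
grasp_force: 0.0
```

```bash
python3 plan.py 30 -100 18 0
```

```text
tool shift [ 0.1 -0.1  1.2] turn [ 0.  0. -0.] now jig [  29.9 -100.1] 19.2 F jig [ 0.6 -0. ] -0.3 shift if turned [ 0.1 -0.1  1.2] w 38.1 t 23.8833
```

>>> play_rows(series=[{"hand":0,"x":0,"y":0,"z":0,"rx":0,"ry":0,"rz":0},{"hand":0,"x":0,"y":0,"z":0,"rx":0,"ry":0,"rz":0},{"hand":0,"x":0,"y":0,"z":0,"rx":0,"ry":0,"rz":0},{"hand":0,"x":0,"y":0,"z":0,"rx":0,"ry":0,"rz":0},{"hand":0,"x":0,"y":0,"z":0,"rx":0,"ry":0,"rz":0},{"hand":0,"x":0,"y":0,"z":0,"rx":0,"ry":0,"rz":0}])

```text
time: 24.38
tcp_pos: [0.6551, -0.0513, 0.0191]
ee_rot: [0.001, 0.995, 0.097, 0.0]
ft_force: [3.3, -3.9, -1.4]
width: 0.298
grasp_force: 30.0
```

>>> play_rows(series=[{"hand":0,"x":-3,"y":1,"z":0,"rx":0,"ry":0,"rz":0},{"hand":0,"x":-6,"y":0,"z":0,"rx":0,"ry":0,"rz":0},{"hand":0,"x":-6,"y":0,"z":0,"rx":0,"ry":0,"rz":0},{"hand":0,"x":-6,"y":0,"z":0,"rx":0,"ry":0,"rz":0},{"hand":0,"x":-6,"y":0,"z":0,"rx":0,"ry":0,"rz":0},{"hand":0,"x":-6,"y":0,"z":0,"rx":0,"ry":0,"rz":0},{"hand":0,"x":-5,"y":0,"z":0,"rx":0,"ry":0,"rz":0},{"hand":0,"x":-2,"y":0,"z":0,"rx":0,"ry":0,"rz":0},{"hand":0,"x":0,"y":0,"z":0,"rx":0,"ry":0,"rz":0}])

```text
time: 25.13
tcp_pos: [0.6163, -0.0589, 0.0192]
ee_rot: [0.0, 0.995, 0.097, 0.001]
ft_force: [6.7, -1.6, -7.6]
width: 0.301
grasp_force: 30.0
```

```bash
python3 plan.py -65.5 -101 19 0; python3 bl.py
```

```text
tool shift [-55.8  -0.4   0.1] turn [ 0.01 -0.02 -0.  ] now jig [  -9.7 -101.4] 19.2 F jig [ 6.3 -2.9] -7.6 shift if turned [-55.8  -0.4   0.2] w 26.2 t 25.1333
side 312 [[-54.0, -17.0], [-0.0, 12.0], [45.0, 52.0]]
((-4.618354797363281, 45.04405212402344), (101.49822998046875, 126.1474609375), 0.38022303581237793)
top 579 [[-51.0, -14.0], [-5.0, 19.0], [44.0, 46.0]]
((-3.2737960815429688, 13.648462295532227), (64.21749877929688, 97.33900451660156), 89.80061340332031)
```

>>> play_rows(series=[{"hand":0,"x":-5,"y":0,"z":0,"rx":0,"ry":0,"rz":0},{"hand":0,"x":-6,"y":0,"z":0,"rx":0,"ry":0,"rz":0},{"hand":0,"x":-6,"y":0,"z":0,"rx":0,"ry":0,"rz":0},{"hand":0,"x":-6,"y":0,"z":0,"rx":0,"ry":0,"rz":0},{"hand":0,"x":-6,"y":0,"z":0,"rx":0,"ry":0,"rz":0},{"hand":0,"x":-6,"y":0,"z":0,"rx":0,"ry":0,"rz":0},{"hand":0,"x":-5,"y":0,"z":0,"rx":0,"ry":0,"rz":0},{"hand":0,"x":-4,"y":0,"z":0,"rx":0,"ry":0,"rz":0},{"hand":0,"x":-2,"y":0,"z":0,"rx":0,"ry":0,"rz":0},{"hand":0,"x":0,"y":0,"z":0,"rx":0,"ry":0,"rz":0}])

```text
time: 26.07
tcp_pos: [0.5718, -0.0676, 0.0192]
ee_rot: [0.0, 0.995, 0.097, 0.001]
ft_force: [9.2, -2.2, -9.6]
width: 0.296
grasp_force: 30.0
```

```bash
python3 plan.py -65.5 -101 19 0; python3 - <<'E'
from h import *
J=np.array([606.2,42.5]);A=.1945;g=np.array([[np.cos(A),-np.sin(A)],[np.sin(A),np.cos(A)]])
for n in("top","side"):
    c=arm.capture(n); cv2.imwrite(f"pics/p_{n}.png",c["image"]); im=c["image"].astype(float)
    np.savez(f"p_{n}.npz",**c)
    # rectified patch at z=29: jig x from 20 to -60, y from -120 to -175, 1 mm
    X=np.arange(25,-60,-3.);Y=np.arange(-122,-175,-4.)
    pts=np.array([[px(c,np.append((g@[x,y]+J),29)/1000) for y in Y] for x in X]).astype(np.float32)
    r=cv2.remap(c["image"],pts[...,0],pts[...,1],cv2.INTER_LINEAR).astype(int)
    print(n,"cols",Y.astype(int).tolist())
    for i,x in enumerate(X): print(int(x)," ".join("%02x%02x%02x"%tuple(k[::-1]) for k in r[i]))
E
```

```text
tool shift [-10.4  -0.4   0.1] turn [ 0.01 -0.03 -0.  ] now jig [ -55.1 -101.4] 19.2 F jig [ 8.6 -4. ] -9.6 shift if turned [-10.4  -0.4   0.2] w 25.7 t 26.0667
top cols [-122, -126, -130, -134, -138, -142, -146, -150, -154, -158, -162, -166, -170, -174]
25 66372f 824b43 b77268 b26f64 b06d63 ac6860 a66359 a46057 a05c54 9d5a50 99564d 965349 914f46 925146
22 673831 8e5047 a5635a aa685d b67267 b36f65 ae6b61 ad675d a8655a a25f55 9f5b52 9b5950 99574a 97554b
19 673730 83463d 894c44 91544b a16158 a3645b ab6960 af6a60 af6a5f aa685b a76359 a46357 a05e53 9e5c51
16 713d34 7f463d 7f423b 7e443a 7a3f36 854741 95584e 9e6055 a8665b b06e62 ad6960 ac685e a9655c a35f54
13 773f37 80463d 7f433b 7e433a 7d4439 7d423a 7c433a 7f463b 8e5249 a06156 a7665d af6b62 ae6a60 a8655b
10 79433a 7e433c 7e433a 7e4239 7a3f36 7b4238 783f37 763d34 7b403a 834940 8f534a a16158 ab695e ad6b60
7 7c4138 7c4138 7e4339 7e4238 7b4038 7a4239 7b423a 7a403a 743c33 763f38 733c34 7f463d 8e5247 a26259
4 7c423a 7d4238 7e443c 7a3e34 7b4038 7b4139 7a4036 7a413b 753d37 774039 753f36 753f37 7a423a 8a5148
1 7c423a 7d433a 7c423a 7a4037 7b4139 7c
[... 4435 characters left out ...]
483f 6c5954 72605d 73615f 766462 776562 725e5b 715c5a 715c5a 705d59 6f5a55 69534c 654c44
-44 5a4238 5d443c 67534e 6f5d5a 756361 7f6e6d 81706e 73615d 6f5b58 705c5a 6c5955 67524b 624b41 61493f
-47 584036 5b453c 65514b 6e5c59 756462 7b6a68 72605d 6b5854 6d5a57 6d5a57 68544e 634c43 5f473d 5f473d
-50 573f35 5b443c 634f4a 695653 6b5955 6a5854 6b5855 6c5a57 6d5b59 6d5955 685249 634b40 60473e 624940
-53 563f35 584139 5c4741 624e49 66534f 685653 685753 6a5755 6b5957 6e5951 6e5648 684f41 5f473e 5f473f
-56 543c33 553e35 58433a 5f4b44 63504b 63514d 65524e 65514d 68544e 6e574b 6d5544 644d3f 5e473d 5d463e
-59 523a30 584137 604c42 655149 786762 7f706c 6e5a53 69544a 695143 6c5341 684f3d 5e473b 5b443c 5b453d
```

Both cameras are blocked by the arm here. I'll measure the marker against the home pointer in the first pictures, and check the travel from the straightedge's visible end.

```bash
cat > prof.py <<'E'
from h import *
J=np.array([606.2,42.5]);A=.1945;g=np.array([[np.cos(A),-np.sin(A)],[np.sin(A),np.cos(A)]])
def patch(c,X,Y,z):
    pts=np.array([[px(c,np.append(g@[x,y]+J,z)/1000) for y in Y] for x in X]).astype(np.float32)
    return cv2.remap(c["image"],pts[...,0],pts[...,1],cv2.INTER_LINEAR).astype(float)
def cross(X,f,lv):
    i=np.nonzero(np.diff(np.sign(f-lv)))[0]; return [round(float(X[k]+(lv-f[k])/(f[k+1]-f[k])*(X[k+1]-X[k])),1) for k in i]
E
python3 - <<'E'
from prof import *
for n in("top","side"):
    c=dict(np.load(f"{n}0.npz")); X=np.arange(-60,-10,.5)
    p=patch(c,X,np.arange(-166,-155,.5),20); r=(p[...,2]-p[...,1]).mean(1); print(n,"marker",cross(X,r,r.max()/2),r.max().round(),r[::4].round().astype(int).tolist())
    p=patch(c,X,np.arange(-166,-155,.5),29); r=(p[...,2]-p[...,1]).mean(1); print(n,"marker@29",cross(X,r,r.max()/2))
    X=np.arange(45,76,.5); p=patch(c,X,np.arange(-138,-131,.5),29); f=p[...,1].mean(1); b=np.median(f); w=(f-b-15).clip(0); print("pointer",(w*X).sum()/w.sum(),f[::2].round().astype(int).tolist())
for n in("top0","p_top","side0","p_side"):
    c=dict(np.load(n+".npz")); X=np.arange(-40,125,.5)
    p=patch(c,X,np.arange(30,100,2.),47).min(-1); 
    print(n,[cross(X,p[:,a:b].mean(1),150) for a,b in((0,10),(10,20),(20,35))])
E
python3 plan.py -65.5 -101 19 0
```

```text
top marker [-42.1, -27.2] 150.0 [-1, -1, 0, 0, 0, -1, -3, -2, 16, 78, 138, 145, 144, 146, 149, 141, 102, 37, 0, -3, -2, -1, -1, 0, -1]
top marker@29 [-43.1, -28.2]
pointer 61.067579427769004 [144, 144, 143, 144, 145, 146, 146, 145, 140, 134, 130, 138, 147, 161, 173, 183, 189, 183, 174, 164, 156, 150, 146, 145, 145, 146, 146, 146, 146, 146, 146]
side marker [-44.6, -29.6] 155.0 [10, 7, 6, 6, 7, 7, 15, 44, 92, 135, 153, 155, 155, 152, 131, 87, 45, 16, 7, 7, 6, 8, 11, 14, 12]
side marker@29 [-49.8, -29.0]
pointer nan [113, 113, 114, 114, 114, 114, 114, 115, 120, 130, 144, 160, 181, 202, 223, 237, 245, 248, 251, 252, 253, 253, 254, 253, 254, 254, 254, 254, 254, 254, 254]
top0 [[12.0, 12.0, 55.3, 72.7, 84.7, 111.1], [9.8, 55.3, 72.8, 84.9, 110.9], [-19.0, 3.8, 55.3, 72.9, 84.9, 111.0]]
p_top [[-4.7, -1.1, 28.9, 29.6, 37.3, 43.2, 50.0, 50.0, 54.4, 72.7], [-0.2, 26.1, 55.3, 72.7], [-0.2, 26.0, 55.4, 72.9]]
side0 [[-0.5, -0.5, 47.3, 68.2, 81.4, 110.0], [8.3, 47.8, 68.2, 81.6, 109.7], [3.4, 47.7, 67.9, 81.7, 109.7]]
p_side [[68.5], [-3.2, 25.3, 48.2, 68.6], [-3.1, 25.0, 47.7, 68.2]]
tool shift [-10.7  -0.4   0.1] turn [ 0.01 -0.03  0.  ] now jig [ -54.8 -101.4] 19.1 F jig [ 8.2 -4.3] -9.3 shift if turned [-10.7  -0.4   0.1] w 26.0 t 26.1667<stdin>:6: RuntimeWarning: invalid value encountered in scalar divide
```

Straightedge travel (84.9 mm) and TCP travel (84.9 mm) agree, so the grip isn't slipping. The marker is about 95.2 mm from the pointer's home, so 10.3 mm remains.

>>> play_rows(series=[{"hand":0,"x":-3,"y":0,"z":0,"rx":0,"ry":0,"rz":0},{"hand":0,"x":-3,"y":0,"z":0,"rx":0,"ry":0,"rz":0},{"hand":0,"x":-3,"y":0,"z":0,"rx":0,"ry":0,"rz":0},{"hand":0,"x":-1.3,"y":0,"z":0,"rx":0,"ry":0,"rz":0},{"hand":0,"x":0,"y":0,"z":0,"rx":0,"ry":0,"rz":0},{"hand":0,"x":0,"y":0,"z":0,"rx":0,"ry":0,"rz":0},{"hand":0,"x":0,"y":0,"z":0,"rx":0,"ry":0,"rz":0}])

```text
time: 26.75
tcp_pos: [0.5622, -0.0695, 0.0192]
ee_rot: [0.0, 0.995, 0.097, 0.001]
ft_force: [9.5, -3.1, -10.3]
width: 0.295
grasp_force: 30.0
```

```bash
python3 plan.py -65.2 -101.4 19 0; python3 - <<'E'
from prof import *
for n in("top","side"):
    c=arm.capture(n); np.savez(f"q_{n}.npz",**c); X=np.arange(-40,125,.5)
    p=patch(c,X,np.arange(50,100,2.),47).min(-1); print(n,cross(X,p.mean(1),150))
    im=c["image"].astype(float); red=(im[...,2]-np.maximum(im[...,1],im[...,0])); bright=(red>90)&(im[...,0]<140)
    v,u=np.mgrid[:384,:512]; Q=(plane(c,np.c_[u.ravel(),v.ravel()],.022)[:,:2]*1000-J)@g; Q=Q.reshape(384,512,2)
    m=bright&(abs(Q[...,0]+35)<25)&(abs(Q[...,1]+158)<30)&(abs(im[...,0]-im[...,1])<25); print("red visible",m.sum(),Q[m].mean(0) if m.any() else "")
# pointer / marker model fit in top0 (x only), subpixel
from fit import box,render,R
from scipy.optimize import least_squares
c=dict(np.load("top0.npz")); P=(J[0],J[1],A); im=c["image"].astype(float)
def roi(x0,x1,y0,y1,z): return render(c,[(box(x0,x1,y0,y1),z)],P)>.5
def quad(x,w,y0,y1,z): return cv2.GaussianBlur(render(c,[(box(x-w,x+w,y0,y1),z)],P),(0,0),.5)
m=roi(48,74,-140,-131,29)
def fp(t): return (t[3]+t[1]*quad(t[0],2,-143,-120,29)-t[2]*quad(t[4],2,-160,-115,20)-im[...,1])[m]
best=min((least_squares(fp,[60,80,30,145,s],diff_step=.01) for s in(52,55,57)),key=lambda r:r.cost); print("pointer fit",best.x.round(2),best.cost)
m=roi(-52,-18,-165,-156,20); rg=im[...,2]-im[...,1]
def fm(t): return (t[1]*quad(t[0],t[2],-172,-148,19.5)-rg)[m]
r=least_squares(fm,[-35,150,8],diff_step=.01); print("marker fit",r.x.round(2),r.cost)
E
```

```text
tool shift [-0.4  0.   0.2] turn [ 0.01 -0.03  0.  ] now jig [ -64.8 -101.4] 19.2 F jig [ 8.7 -4.8] -10.3 shift if turned [-0.4  0.   0.2] w 25.7 t 26.75
top [-10.0, 16.4, 55.4, 72.8]
red visible 0 
side [-12.9, 15.2, 47.8, 68.3]
red visible 0 
pointer fit [ 60.33  48.95  18.89 147.85  58.28] 2328.443535787902
marker fit [-34.66 147.06   6.34] 2695.1189451500504
```

```bash
python3 - <<'E'
import numpy as np,cv2
a=np.load("q_top.npz")["image"];b=np.load("q_side.npz")["image"]
s=cv2.resize(b[90:290,100:380],(420,300),interpolation=cv2.INTER_CUBIC);t=cv2.resize(a[70:270,80:360],(420,300),interpolation=cv2.INTER_CUBIC)
cv2.imwrite("pics/final.png",np.vstack([t,s]))
E
```

```text
(no output)
```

View pics/final.png

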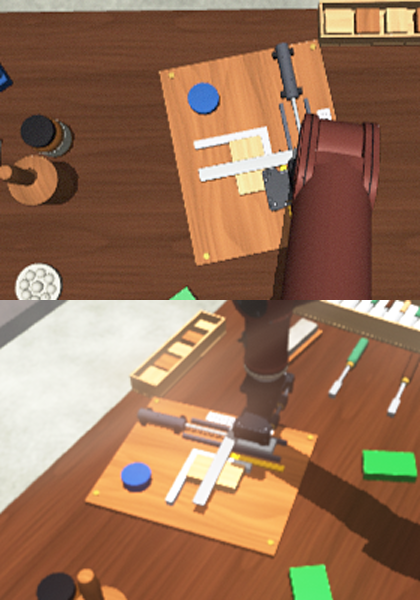

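The final picture shows the blank snug in the stop corner at (245,150), with the straightedge across it and the slide held. The tools around it are where they were. Handing in.

```bash
python3 -c "
from station import arm
print(arm.close_job())"
```

```text
the job is handed in; nothing more can be done
None
```

I handed the job in with the blank snug against both stops and the slide held about 94.9 mm out. The marker is an estimated 95 mm from the pointer's home (about ±0.5 mm), but the arm blocked both cameras, so I never saw the pointer and marker line up directly.

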